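Stand the dry measuring cylinder on the balance

ROBOT

A 7-joint arm with a two-finger parallel gripper is mounted at the origin on the work surface. World frame = base frame: x ahead of the robot, y to its left, z up, the work surface at z = 0. Lengths are in m, angles in degrees, forces in N, time in s.
With the tool pointing down it reaches from about 0.4 to 0.9 m from the base axis. Payload 5.6 kg.
Tool frame: the origin (TCP) lies on the centre line of the jaws, within the pads' length; the fingertips stand 19 mm ahead of it and the grasp point (between the pads) is the TCP; z points along the fingers, x is the direction in which the jaws open and shut, and the axes are right-handed (so a half turn about z gives the same grasp; the last joint's range is limited). The gripper opens to 92 mm and grips with 3 to 60 N. Pads are 20 mm wide; open, the fingers measure 128 mm over their backs; the gripper's body (75 mm by 189 mm) begins 69 mm behind the grasp point.
Start: joints at [71.219, 26.786, -0.665, 91.828, 0.344, 61.387, -3.226], TCP at [0.183, -0.624, 0.234] pointing down, gripper open.
Joint ranges: [-144.91, 144.91], [-17.63, 115.5], [-89.93, 88.59], [15.96, 139.68], [-74.01, 254.01], [8.47, 105.57], [-167.45, 167.45]. Speed limits (degrees/s): [147.25, 147.25, 180, 180, 180, 180, 180].

INTERFACE

Orientations are given as [roll, pitch, yaw] about the fixed x, y, z axes, in that order (R = Rz(yaw) Ry(pitch) Rx(roll)).
In Python, from bench import arm gives the robot as it stands.
- The arm moves only by the tool arm_command, never from a script. Its argument "series" is text: rows parted by semicolons, each of 7 numbers parted by spaces: the shift along the tool's x, y, z in m, then the turn, a rotation vector about the tool's x, y, z in degrees, then the finger opening in m, from 0 to 0.0919. A call has 1 to 10 rows; each row shifts and turns the commanded pose from where the row before left it, along the tool's axes as they then stand; what a row does not reach is not made up. A row lasts 1/10 s, in which the tool goes at most 50 mm and 8.59 degrees, less where a joint would pass 70% of its speed; a pose out of reach is approached as far as the arm can. A call with a gripper value outside its range is refused whole. The fingers move at their own pace and stop on an object; "grip_force" is the grip in N (left out, the last holds). Time passes only in rows, so rows that do not move let the fingers close. It gives the time, the measured TCP pose, the force and the opening at its end, in the units of the state.
- arm.observe(): the state, without advancing time (a new reading comes with each control period).
- arm.grab_frame(name): name is "scene" or "side" or "wrist"; returns the picture (480x640x3 uint8, blue, green, red); there is no depth.
- arm.calibration(name): a dict with "fx", "fy", "cx", "cy" (pixels), "world_from_camera" (4x4, takes a point from camera to world coordinates). Camera axes: x right, y down, z forward; pixel columns grow to the right and rows downward; lengths in m; the calibration is good to about 2 mm. The wrist camera is an equidistant fisheye: a pixel r from the principal point sees the ray r / f radians off the axis. A picture is of the moment at which its call begins: read the wrist's pose just before it. calibration takes no time and is no camera call; for the wrist camera it gives the pose at the moment of the call.
- arm.job_done(): hands the job in, once; it reports no verdict.
Trained networks look in the newest picture that a camera, given by its name, has taken for a name from the list of things; names that differ only in an ending like _2 or _b are one class to them, and where a whole thing is asked for, a point or a joint stands for the part that bears it (a point fixed in the world has none). Each returns a list of dicts, best first, with "p" (0 to 1); they miss things now and then, are a little off and sometimes report something else, mostly with a low value. They report only what shows in the picture. A call takes as long as a camera call.
- arm.masks_of(label, camera): "pixels" (480x640 bool, what is visible of it) and "uv" ([column, row] in pixels, amid what is visible of it).
The state is a dict: "time_s": time; "qpos": joint angles; "joint_vel": joint speeds; "joint_efforts": joint torques, N m; "tcp_pos": TCP position; "eef_rot": TCP orientation; "contact_force": force on the tool from outside, world axes, zero at the start; "torque": the same for the moment, N m; "finger_gap": finger opening in m.
Only numpy, scipy, OpenCV 4.12 (cv2) and the standard library are available. Lean on these libraries where they do the work, as an engineer would, in place of code of your own. Each camera call takes 0.05 s, during which the arm holds its last target.

TASK

Open the glassware drying box: lift its hatch out of the recess, slide it along its channels to the far end and leave it lying there. Take out the measuring cylinder, turn it upright, stand it gently on its foot in the middle of the balance pan, let go and see that it stands still for two seconds without wobbling. Leave the bottle, the jar and the spatula where they are.

Things in the scene. Friction and masses are not known exactly. Their poses are not given: they have to be found in the camera images.
- dryer: Bench-top glassware drying box, fixed: white housing 227 mm (its x) by 475 mm (its y), steel inside, turned up to 10 degrees. Origin on the bench under the middle of the well; x points away from the robot, y left, z up. The well is at its left end, inside 200 mm in x and 206 mm in y, floor 3 mm above the bench; the housing to its right (y = -112 to -346 mm) carries the run-out deck.
- well_mouth (a point): Centre of the well's mouth, at the height of the hatch's seat, 90 mm above the bench. The seat is a ledge round the mouth at the bottom of a recess 8 mm deep, with about 1.5 mm of play round the hatch.
- channel (a point): Top of the near one of the two steel channels, half-way along it, 118 mm above the bench. The channels run along the box's y over seat and deck, at 101 to 114 mm either side of its middle (x). Their lips (undersides 115 mm above the bench) reach 7 mm over the hatch's edges, so the hatch can rise at most 20 mm off its seat.
- run_out (a point): Point on the flat steel run-out deck, 98 mm above the bench, 230 mm from the well's centre along the box's -y, where the hatch's centre lies when it is fully open. A stop 10 mm high ends the deck, 116 mm beyond this point.
- neck_rest (a point): Top of the steel rest bar in the well, 58 mm above the bench, under the cylinder's neck. The bar is 8 mm thick and runs along the box's y; a prong on each side of the neck rises to 73 mm, and there are empty prong pairs 70 mm left and right.
- hatch: Flat metal hatch, 216 mm (x) by 222 mm (y), 5 mm thick, 0.4 to 0.6 kg, loose. Origin at the centre of its underside, axes as the box's. At the start it lies in the recess over the well. Raised more than 8 mm (10 to 18 mm does) it can go along the channels to the box's -y; at the stop its origin is at the box's y = -235 mm, and it lies on the deck at z = 98 mm.
- hatch_handle (a point): Centre of the black bow handle's top bar on the hatch: bar 10 mm thick, 88 mm long along the hatch's x, its axis 40 mm above the hatch's underside (30 mm free under the bar).
- cylinder: White plastic measuring cylinder, 165 mm tall, tube 23 mm thick, rim 26 mm, hexagonal foot 42 mm across flats, 7 mm thick, flaring into the tube up to 19 mm; 60 to 100 g. Origin at the centre of the foot's underside, z along the tube to the mouth. It starts in the middle of the well, foot on the floor towards the robot, neck on the rest, mouth away from the robot and raised 18 degrees.
- cylinder_mid (a point): Point on the measuring cylinder's axis, half-way up (82.5 mm above the foot's underside). The centre of mass lies about 20 mm nearer the foot. At the start the rest bar touches the tube 148 mm from the foot's underside.
- balance: Top-pan laboratory balance, fixed, 300 mm (its x) by 200 mm (its y), housing 70 mm high, display and keys on the side towards the robot, turned by up to 14 degrees. Origin on the bench under the pan's centre; the housing reaches from x = -190 to +110 mm and y = -100 to +100 mm.
- pan (a point): Centre of the top face of the balance's flat round steel pan, 120 mm in diameter, 85 mm above the bench. It does not give.
- wash_bottle: White plastic wash bottle with a grey bent spout, 62 mm in diameter, about 200 mm high; origin at the centre of its underside. Not to be moved.
- sample_jar: Lidded glass sample jar, 54 mm in diameter, 75 mm high; origin at the centre of its underside. Not to be moved.
- spatula: Broad-bladed steel spatula with a black handle lying on the bench, 190 mm long; origin near its middle. Not to be moved.

How it is judged (in metres and radians):
On the way, in this order (a step that is already met when the one before it is completed fails the run):
1. the hatch is lifted off its seat, out of the recess (z of hatch in the frame of dryer above 0.0975 m), for 0.1 s.
2. the hatch lies on the run-out deck at the far end of its channels, let go (y of hatch in the frame of dryer below -0.2 m and z of hatch in the frame of dryer below 0.102 m and angle between hatch's own z axis and vertical below 0.03 rad and contact force between the fingers and hatch below 0.1 N), for 0.2 s.
3. the measuring cylinder is lifted out of the well (height (world z) of cylinder_mid above 0.13 m), for 0.1 s.
4. the cylinder, held, is turned upright over the balance pan (angle between cylinder's own z axis and vertical below 0.15 rad and horizontal distance between cylinder and pan below 0.06 m and contact force between the fingers and cylinder above 0.5 N), for 0.1 s.
5. the cylinder, let go, stands still and upright on the pan for 1.5 s (horizontal distance between cylinder and pan below 0.025 m and height (world z) of cylinder between 0.081 and 0.089 m and angle between cylinder's own z axis and vertical below 0.035 rad and linear speed of cylinder below 0.01 m/s and angular speed of cylinder below 0.1 rad/s and contact force between the fingers and cylinder below 0.05 N), for 1.5 s.
At the end, for the whole second after the job is handed in: The cylinder stands on its foot on the balance pan, foot centre within 25 mm of the pan centre, within 2 degrees of upright, at rest and let go (having stood still for 1.5 s); the hatch lies flat on the run-out deck, at least 200 mm along from its seat, let go (all of step 2 and all of step 5); the robot touches nothing.
It fails at once if the cylinder is pressed or knocked on the balance with more than 30 N (contact force between cylinder and balance above 30 N).
It fails at once if the cylinder is dropped: let go and falling faster than 0.35 m/s (contact force between the fingers and cylinder below 0.05 N and linear speed of cylinder above 0.35 m/s).
It fails at once if the wash bottle, the sample jar or the spatula is moved more than 20 mm (distance of any of wash_bottle, sample_jar, spatula from where it was at the start of the episode above 0.02 m).
It also fails if it takes over 58 s, if anything falls off the work surface, if the arm or the gripper's body presses on something with over 40 N, if the wrist force passes 120 N, or if a joint passes its speed limit or range.

## Working session

There is one attempt and no reset: what is moved stays moved. The work goes in short steps, Python scripts to look and compute and a tool call to move; the robot and the scene stay as the last step left them, time stands still between calls to the robot, and variables do not carry over. Pictures are saved under pics/ and viewed, and the job is handed in when it is done.

Besides the shell and the picture viewer there is one more tool, called after "Call:" as a command line: name --argument value ..., lists and objects as JSON in quotes. arm_command: Moves the arm, as the interface text tells. Its arguments: {"type":"object","properties":{"series":{"type":"string"},"grip_force":{"type":"number"}},"required":["series"]}

```bash
ls; mkdir -p pics; python3 - <<'E'
from bench import arm
import cv2
print(arm.observe())
for n in ["scene","side","wrist"]:
    c=arm.calibration(n); print(n,c)
    cv2.imwrite(f"pics/{n}0.png",arm.grab_frame(n))
E
```

```text
pics
{'time_s': 0.0, 'qpos': array([71.21886994, 26.83454518, -0.66421194, 91.88021004,  0.34299845,
       61.38575427, -3.22462601]), 'joint_vel': array([-0.02861344, -0.08047347, -0.04818889, -0.01814824,  0.0315148 ,
        0.04547469,  0.02083232]), 'joint_efforts': array([-9.40849361e-06, -5.20564914e+01, -1.26939733e-02, -2.43746334e+01,
       -5.66614873e-02,  1.72162894e-02,  1.75737773e-04]), 'tcp_pos': array([ 0.18240386, -0.62331922,  0.23266192]), 'eef_rot': array([ 1.79993467e+02,  9.83171349e-02, -7.36860270e+01]), 'contact_force': array([ 0.20928871, -0.52066791,  0.47441318]), 'torque': array([-0.0219085 ,  0.01782431,  0.00099936]), 'finger_gap': 0.09161627455517524}
scene {'fx': 460.3196336494733, 'fy': 460.3196336494733, 'cx': 324.9285245820234, 'cy': 241.69769296054238, 'world_from_camera': array([[ 0.48874193,  0.66594888, -0.56359862,  1.15083581],
       [ 0.87242616, -0.37160384,  0.31746367, -0.30154776],
       [ 0.00197916, -0.64685599, -0.76260961,  0.93813414],
       [ 0.        ,  0.        ,  0.        ,  1.        ]])}
side {'fx': 529.5481655994039, 'fy': 529.5481655994039, 'cx': 326.9928955967175, 'cy': 242.84811890573778, 'world_from_camera': array([[-0.72946653, -0.51396317,  0.45135401, -0.00772265],
       [-0.68394564,  0.53855844, -0.49211093,  0.62966194],
       [ 0.00984638, -0.66768006, -0.74438322,  1.0399137 ],
       [ 0.        ,  0.        ,  0.        ,  1.        ]])}
wrist {'fx': 371.64829954431775, 'fy': 371.64829954431775, 'cx': 322.9224218098798, 'cy': 240.05691918952354, 'world_from_camera': array([[ 2.80666323e-01, -9.21835653e-01, -2.67292805e-01,
         2.59166365e-01],
       [-9.59805238e-01, -2.69398983e-01, -7.87279670e-02,
        -6.02316558e-01],
       [ 5.65836964e-04,  2.78645324e-01, -9.60393911e-01,
         3.84159259e-01],
       [ 0.00000000e+00,  0.00000000e+00,  0.00000000e+00,
         1.00000000e+00]])}
```

View pics/scene0.png

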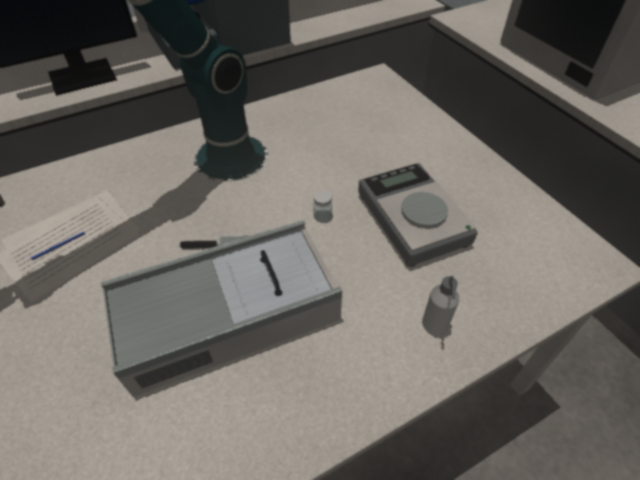

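View pics/side0.png

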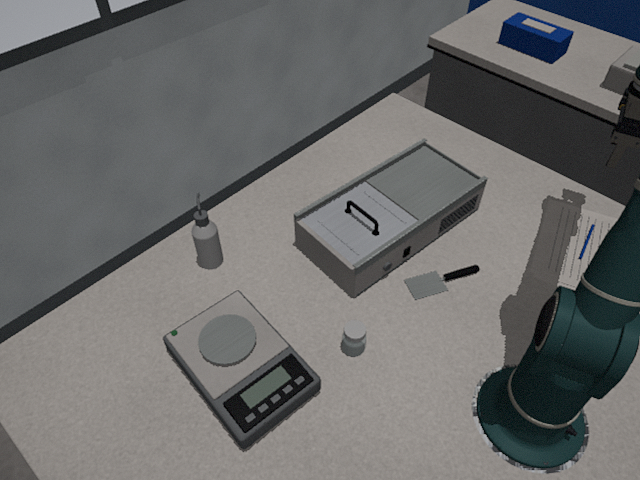

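View pics/wrist0.png

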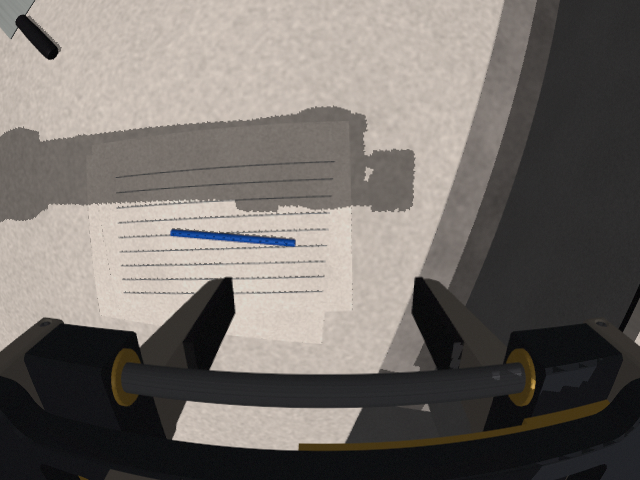

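```bash
cat > h.py <<'E'
import numpy as np, cv2
from bench import arm
def ray(c,uv):
    T=c["world_from_camera"]; d=np.array([(uv[0]-c["cx"])/c["fx"],(uv[1]-c["cy"])/c["fy"],1.]); return T[:3,3],T[:3,:3]@d
def atz(c,uv,z):
    o,d=ray(c,uv); return o+d*(z-o[2])/d[2]
def proj(c,P):
    T=c["world_from_camera"]; q=(np.asarray(P)-T[:3,3])@T[:3,:3]; return np.c_[q[:,0]/q[:,2]*c["fx"]+c["cx"],q[:,1]/q[:,2]*c["fy"]+c["cy"]]
E
python3 - <<'E'
from h import *
import pickle
out={}
for n in ["scene","side"]:
    c=arm.calibration(n)
    im=arm.grab_frame(n); ov=im.copy()
    for i,l in enumerate(["dryer","hatch","hatch_handle","balance","pan","wash_bottle","sample_jar","spatula"]):
        r=arm.masks_of(l,n)
        for k in r[:2]: print(n,l,round(k["p"],2),np.round(k["uv"]),k["pixels"].sum())
        if r:
            out[n,l]=r[0]["pixels"]
            ov[r[0]["pixels"]]=(0.5*ov[r[0]["pixels"]]+0.5*np.array(cv2.cvtColor(np.uint8([[[i*22,255,255]]]),cv2.COLOR_HSV2BGR)[0,0])).astype(np.uint8)
            u=k["uv"] if False else r[0]["uv"]
            z={"hatch_handle":.13,"pan":.085,"hatch":.095}.get(l)
            if z: 
                vs,us=np.where(r[0]["pixels"]); print("   ",atz(c,(us.mean(),vs.mean()),z))
    cv2.imwrite(f"pics/{n}_m.png",ov)
pickle.dump(out,open("m.pkl","wb"))
print(arm.observe()["time_s"])
E
```

```text
scene dryer 0.72 [187. 317.] 18699
scene dryer 0.53 [416. 210.] 7161
scene hatch 0.91 [264. 276.] 6689
scene hatch 0.7 [186. 316.] 18727
    [ 0.55046486 -0.11180809  0.095     ]
scene hatch_handle 0.64 [269. 273.] 6664
    [ 0.57569694 -0.11878487  0.13      ]
scene balance 0.82 [415. 213.] 7082
scene wash_bottle 0.76 [441. 308.] 1426
scene sample_jar 0.9 [324. 208.] 539
scene spatula 0.93 [207. 240.] 395
scene spatula 0.53 [416. 211.] 7148
side dryer 0.88 [407. 208.] 11761
side hatch 0.76 [361. 220.] 4818
side hatch 0.65 [240. 370.] 13444
    [ 0.55955519 -0.10092012  0.095     ]
side hatch_handle 0.74 [357. 220.] 4860
    [ 0.53908567 -0.07391932  0.13      ]
side balance 0.62 [409. 207.] 11454
side balance 0.61 [241. 368.] 13325
side pan 0.81 [240. 369.] 13442
side pan 0.3 [431. 283.] 1079
    [0.46730493 0.35962567 0.085     ]
side wash_bottle 0.71 [205. 238.] 1308
side wash_bottle 0.17 [409. 209.] 11698
side sample_jar 0.65 [407. 203.] 11682
side sample_jar 0.59 [353. 337.] 780
side spatula 0.67 [430. 283.] 973
1.05
```

```bash
cat > fit.py <<'E'
from h import *
import pickle
from scipy.optimize import minimize
m=pickle.load(open("m.pkl","rb"))
cs={n:arm.calibration(n) for n in ["scene","side"]}
def box(x0,x1,y0,y1,z0,z1): return np.array([[x,y,z] for x in(x0,x1) for y in (y0,y1) for z in (z0,z1)])
th=np.linspace(0,2*np.pi,24)
models={"dryer":box(-.1135,.1135,-.346,.129,0,.118),
 "balance":np.r_[box(-.19,.11,-.1,.1,0,.07),np.c_[.06*np.cos(th),.06*np.sin(th),0*th+.085]]}
mk={("dryer","scene"):m["scene","dryer"],("dryer","side"):m["side","dryer"],("balance","scene"):m["scene","balance"],("balance","side"):m["side","pan"]}
def cost(p,l,S=4):
    a=p[2]; R=np.array([[np.cos(a),-np.sin(a),0],[np.sin(a),np.cos(a),0],[0,0,1]])
    P=models[l]@R.T+[p[0],p[1],0]; t=0
    for n in cs:
        h=cv2.convexHull(proj(cs[n],P).astype(np.float32))
        im=np.zeros((480,640),np.uint8); cv2.fillConvexPoly(im,np.int32(np.round(h*256)),1,shift=8)
        M=mk[l,n]; t+=1-(im&M).sum()/(im|M).sum()
    return t
for l,p0 in (("dryer",(.555,-.107,.0)),("balance",(.467,.36,0))):
    best=None
    for a in np.radians([-12,-6,0,6,12]):
        r=minimize(cost,(p0[0],p0[1],a),args=(l,),method="Nelder-Mead",options=dict(initial_simplex=np.array([p0[:2]+(a,),(p0[0]+.02,p0[1],a),(p0[0],p0[1]+.02,a),(p0[0],p0[1],a+.05)]),xatol=1e-4,fatol=1e-5))
        if best is None or r.fun<best.fun: best=r
    print(l,best.x[:2].round(4),np.degrees(best.x[2]).round(2),best.fun)
    a=best.x[2]; R=np.array([[np.cos(a),-np.sin(a),0],[np.sin(a),np.cos(a),0],[0,0,1]])
    for n in cs:
        f=f"pics/{n}_fit.png"; im=cv2.imread(f if l=="balance" else f"pics/{n}0.png")
        P=models[l]
        cv2.polylines(im,[np.int32(cv2.convexHull(proj(cs[n],P@R.T+[*best.x[:2],0]).astype(np.float32)))],1,(0,0,255),1)
        Q=np.array([[0,0,.135],[-.044,0,.135],[.044,0,.135],[-.108,.111,.095],[.108,.111,.095],[.108,-.111,.095],[-.108,-.111,.095]]) if l=="dryer" else models[l][8:]
        for u in proj(cs[n],Q@R.T+[*best.x[:2],0]): cv2.circle(im,tuple(np.int32(u)),1,(0,255,0),-1)
        cv2.imwrite(f,im)
E
python3 fit.py
```

```text
dryer [ 0.5536 -0.1105] -6.0 0.5967901402637479
balance [0.5432 0.3357] -7.99 0.22897488081348094
```

```bash
python3 -c "
import cv2,numpy as np
a=cv2.imread('pics/scene_fit.png');b=cv2.imread('pics/side_fit.png')
cv2.imwrite('pics/f1.png',cv2.resize(a[150:400,80:500],None,fx=1.9,fy=1.9));cv2.imwrite('pics/f2.png',cv2.resize(b[120:460,150:510],None,fx=1.7,fy=1.7))
"
```

```text
(no output)
```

View pics/f1.png

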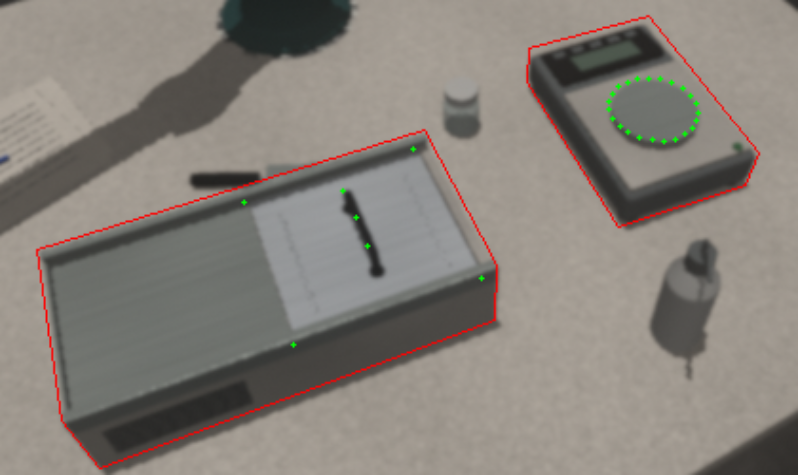

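View pics/f2.png

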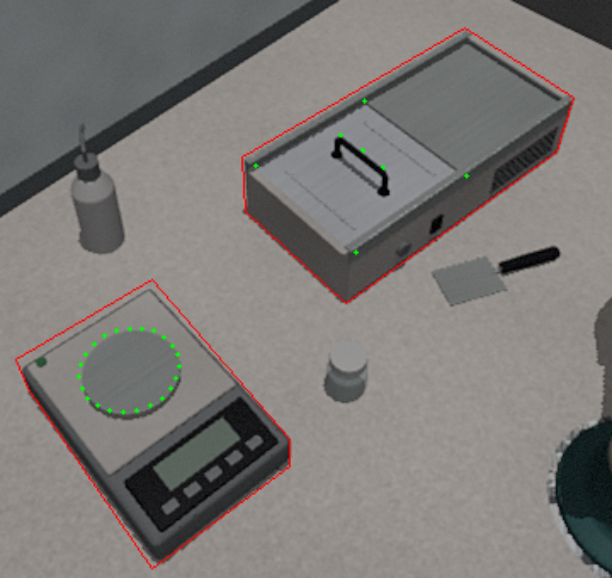

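View pics/scene_m.png

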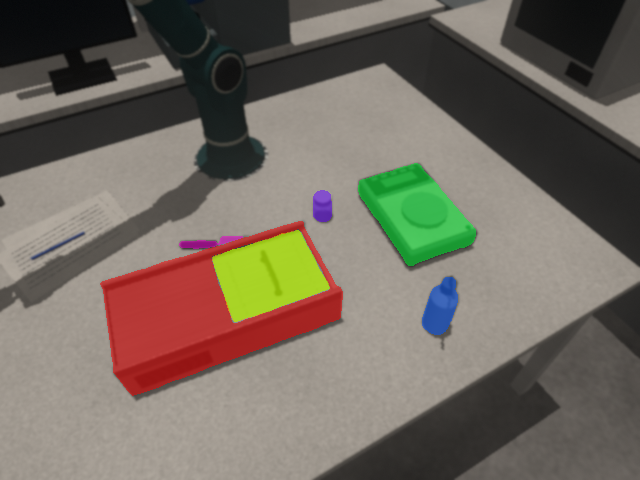

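```bash
sed -i 's/:m\["scene","dryer"\]/:m["scene","dryer"]|m["scene","hatch"]/; s/:m\["side","dryer"\]/:m["side","dryer"]|m["side","hatch"]/; s/\.135/.13/g' fit.py; python3 fit.py;  python3 -c "
import cv2,numpy as np
a=cv2.imread('pics/scene_fit.png');b=cv2.imread('pics/side_fit.png')
cv2.imwrite('pics/f3.png',np.vstack([cv2.resize(a[220:330,200:350],None,fx=4,fy=2.7,interpolation=0),cv2.resize(b[140:300,290:440],None,fx=4,fy=1.8,interpolation=0)]))
"
python3 - <<'E'
from h import *
import pickle
m=pickle.load(open("m.pkl","rb"))
for n in["scene","side"]:
    c=arm.calibration(n); im=cv2.imread(f"pics/{n}0.png").max(2)
    d=cv2.morphologyEx(m[n,"hatch"].astype(np.uint8),cv2.MORPH_CLOSE,np.ones((15,15)))
    d=cv2.erode(d,np.ones((7,7)))
    M=(im<60)&(d>0); vs,us=np.where(M); print(n,len(vs)); 
    pts=np.c_[us,vs].astype(np.float32); print(cv2.minAreaRect(pts))
    print(atz(c,pts.mean(0),.126))
    # pan
E
```

```text
dryer [ 0.5536 -0.1105] -5.99 0.06142213214806269
balance [0.5432 0.3357] -7.99 0.22897488081348094
scene 168
((270.52215576171875, 273.1967468261719), (45.68997573852539, 5.711246967315674), 67.61986541748047)
[ 0.57093575 -0.11016054  0.126     ]
side 206
((362.77203369140625, 217.66612243652344), (44.245819091796875, 12.403759956359863), 39.17366027832031)
[ 0.54439104 -0.09950527  0.126     ]
```

View pics/f3.png

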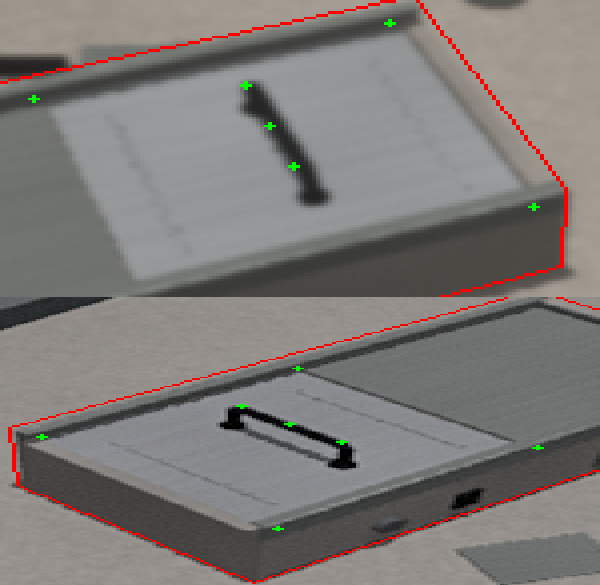

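Call:
arm_command --series "-0.028 -0.032 -0.007 0 0 0 0.09; -0.028 -0.032 -0.007 0 0 0 0.09; -0.028 -0.032 -0.007 0 0 0 0.09; -0.028 -0.032 -0.007 0 0 0 0.09; -0.028 -0.032 -0.007 0 0 0 0.09; -0.028 -0.032 -0.007 0 0 0 0.09; -0.028 -0.032 -0.007 0 0 0 0.09; -0.028 -0.032 -0.007 0 0 0 0.09; -0.028 -0.032 -0.007 0 0 0 0.09; -0.028 -0.032 -0.007 0 0 0 0.09"

```text
time_s: 2.05
tcp_pos: [0.4117, -0.2637, 0.3042]
eef_rot: [-180.0, -0.0, -73.7]
contact_force: [0.1, -1.3, -0.4]
finger_gap: 0.0902
```

```bash
cat > o.py <<'E'
from h import *
import json
s=arm.observe()
open("log.jsonl","a").write(json.dumps([list(s["qpos"]),list(s["tcp_pos"]),list(s["eef_rot"])])+"\n")
for k in ["time_s","qpos","tcp_pos","eef_rot","contact_force","torque","finger_gap"]: print(k,np.round(s[k],4 if k in("tcp_pos","finger_gap") else 2))
E
python3 o.py
```

```text
time_s 2.05
qpos [ 41.96   7.87 -14.53 108.31   2.21  64.04 -47.1 ]
tcp_pos [ 0.4117 -0.2637  0.3042]
eef_rot [-1.7998e+02 -5.0000e-02 -7.3690e+01]
contact_force [ 0.08 -1.3  -0.42]
torque [-0.01 -0.04 -0.06]
finger_gap 0.0902
```

Call:
arm_command --series "-0.028 -0.032 -0.007 0 0 0 0.09; -0.028 -0.032 -0.007 0 0 0 0.09; -0.028 -0.032 -0.007 0 0 0 0.09; -0.028 -0.032 -0.007 0 0 0 0.09; 0 0 0 0 0 7.5 0.09; 0 0 0 0 0 7.5 0.09; 0 0 0 0 0 7.3 0.09; 0 0 0 0 0 0 0.09"

```text
time_s: 2.85
tcp_pos: [0.5025, -0.1217, 0.3317]
eef_rot: [-180.0, -0.0, -96.0]
contact_force: [0.1, -0.6, 1.0]
finger_gap: 0.09
```

```bash
cat > w.py <<'E'
import sys
from h import *
import pickle
n=sys.argv[1]
c=arm.calibration("wrist"); im=arm.grab_frame("wrist"); cv2.imwrite(f"pics/{n}.png",im); pickle.dump((c,arm.observe()),open(f"{n}.pkl","wb"))
E
cat >> h.py <<'E'
def fatz(c,uv,z):
    p=np.array([uv[0]-c["cx"],uv[1]-c["cy"]]); r=np.hypot(*p); t=r/c["fx"]
    d=np.r_[np.sin(t)*p/max(r,1e-9),np.cos(t)]; T=c["world_from_camera"]; d=T[:3,:3]@d; o=T[:3,3]
    return o+d*(z-o[2])/d[2]
def fproj(c,P):
    T=c["world_from_camera"]; q=(np.asarray(P)-T[:3,3])@T[:3,:3]; rr=np.hypot(q[:,0],q[:,1]); t=np.arctan2(rr,q[:,2])
    return np.c_[q[:,0]/rr*t*c["fx"]+c["cx"],q[:,1]/rr*t*c["fy"]+c["cy"]]
E
python3 w.py w1; python3 o.py
```

```text
time_s 2.9
qpos [ 27.09  10.01 -19.46 102.45   3.59  68.13 -89.26]
tcp_pos [ 0.5024 -0.1217  0.3317]
eef_rot [-1.7999e+02 -1.0000e-02 -9.5830e+01]
contact_force [ 0.61  0.12 -0.45]
torque [0.03 0.01 0.  ]
finger_gap 0.0901
```

View pics/w1.png

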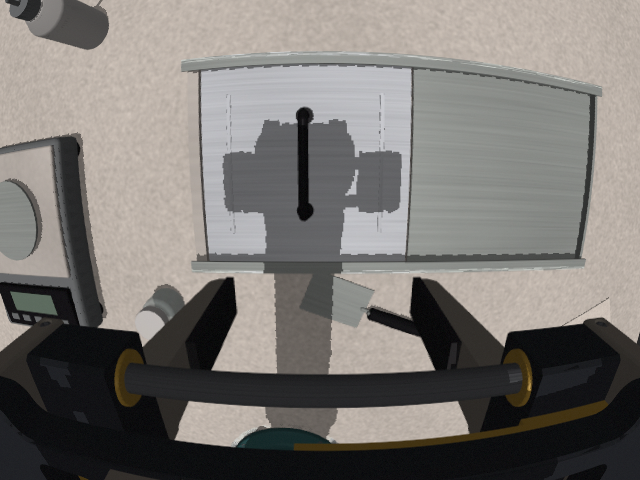

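```bash
python3 - <<'E'
from h import *
import pickle
c,s=pickle.load(open("w1.pkl","rb"))
f=lambda u,v,z: fatz(c,(u,v),z).round(4)[:2]
a,b=f(304,115,.125),f(305,212,.125); print("handle",a,b,(a+b)/2,np.hypot(*(a-b)),np.degrees(np.arctan2(*(a-b)[::-1])))
q=[f(200,70,.095),f(207,258,.095),f(412,68,.095),f(407,258,.095)]; print("hatch",q,np.mean(q,0))
q=[f(192,266,.118),f(585,263,.118),f(183,65,.118),f(600,92,.118)]; print("chan",q)
print("yaw",[np.degrees(np.arctan2(*(q[i]-q[i+1])))*-1+0 for i in(0,2)],np.hypot(*(q[0]-q[1])))
a,b=q[0],q[1]; 
a=np.radians(-5.8); R=np.array([[np.cos(a),-np.sin(a)],[np.sin(a),np.cos(a)]])
print([R.T@(p-np.mean(q,0)) for p in q], np.mean(q,0)+R@[0,.1085])
E
```

```text
handle [ 0.6034 -0.1158] [ 0.5093 -0.1061] [ 0.55635 -0.11095] 0.09459862578283056 -5.885366720368655
hatch [array([ 0.6707, -0.0098]), array([0.463 , 0.0138]), array([ 0.6464, -0.2319]), array([ 0.4394, -0.2116])] [ 0.554875 -0.109875]
chan [array([0.4626, 0.0246]), array([ 0.4118, -0.4473]), array([0.6747, 0.0007]), array([ 0.6238, -0.4661])]
yaw [np.float64(-6.144225186757564), np.float64(-6.222962003858357)] 0.47462643204945926
[array([-0.10513527,  0.23721479]), array([-0.10798674, -0.23740308]), array([0.10829418, 0.23487118]), array([ 0.10482783, -0.2346829 ])] [ 0.55418961 -0.11408044]
```

Call:
arm_command --series "-0.008 -0.026 0.03 0 0 0 0.09; -0.008 -0.025 0.03 0 0 0 0.09; 0 0 0.04 0 0 0 0.09; 0 0 0.04 0 0 0 0.09; 0 0 0.03 0 0 0 0.07; 0 0 0.02 0 0 0 0.05; 0 0 0.01 0 0 0 0.05; 0 0 0 0 0 0 0.05"

```text
time_s: 3.7
tcp_pos: [0.5541, -0.1112, 0.1305]
eef_rot: [179.9, 0.0, -95.9]
contact_force: [-0.2, -0.4, -0.1]
finger_gap: 0.06
```

```bash
python3 w.py w2; python3 o.py
```

```text
time_s 3.75
qpos [ 21.95  27.51 -17.77 107.56  11.17  46.62 -97.57]
tcp_pos [ 0.555  -0.1113  0.1317]
eef_rot [ 1.7999e+02  1.0000e-02 -9.5930e+01]
contact_force [-0.07  0.76  0.75]
torque [ 0.02 -0.    0.01]
finger_gap 0.0561
```

View pics/w2.png

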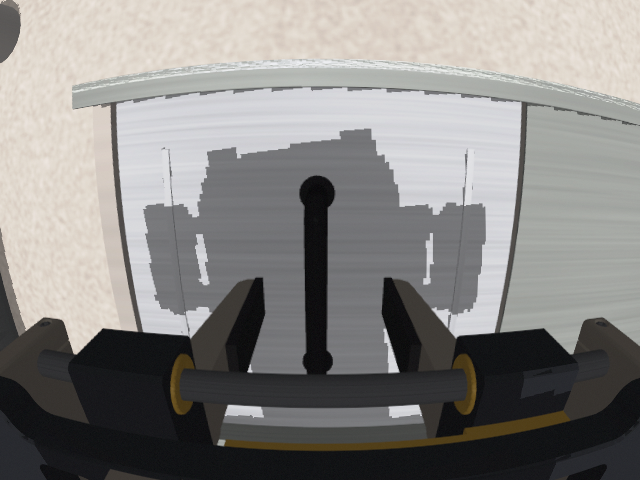

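Call:
arm_command --series "0 0 0.001 0 0 0 0.0; 0 0 0 0 0 0 0; 0 0 0 0 0 0 0; 0 0 0 0 0 0 0; 0 0 0 0 0 0 0; 0 0 0 0 0 0 0" --grip_force 40

```text
time_s: 4.35
tcp_pos: [0.5552, -0.1095, 0.1309]
eef_rot: [-180.0, 0.1, -95.9]
contact_force: [-0.3, 0.8, 1.1]
finger_gap: 0.0085
```

Call:
arm_command --series "0 0 -0.004 0 0 0 0; 0 0 -0.005 0 0 0 0; 0 0 -0.005 0 0 0 0; 0 0 0 0 0 0 0; 0 0 0 0 0 0 0; 0 0 0 0 0 0 0"

```text
time_s: 4.95
tcp_pos: [0.5546, -0.1117, 0.1444]
eef_rot: [180.0, -0.0, -96.0]
contact_force: [0.2, -0.2, -5.3]
finger_gap: 0.0085
```

```bash
python3 w.py w3; python3 o.py; python3 -c "
from h import *
cv2.imwrite('pics/side3.png',arm.grab_frame('side'))"
```

```text
time_s 5.0
qpos [ 22.21  26.49 -18.02 107.13  10.72  48.04 -97.26]
tcp_pos [ 0.5546 -0.1115  0.1444]
eef_rot [ 1.7997e+02 -2.0000e-02 -9.6010e+01]
contact_force [ 0.8  -0.44 -5.64]
torque [ 0.01 -0.02  0.02]
finger_gap 0.0083
```

View pics/w3.png

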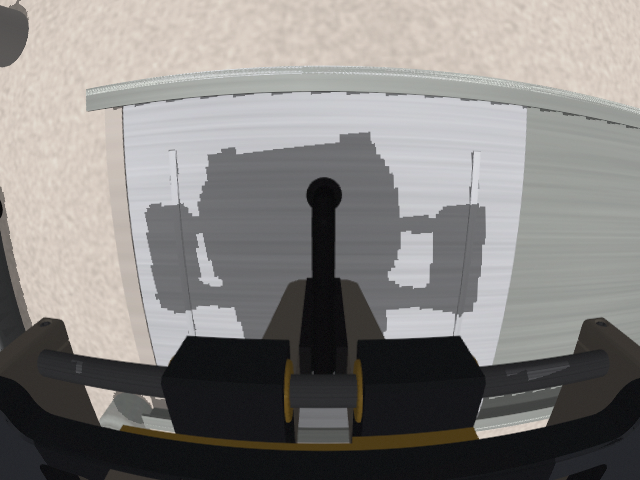

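View pics/side3.png

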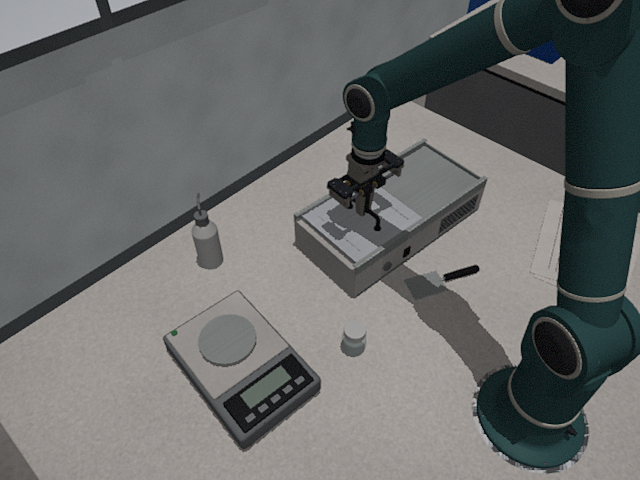

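Call:
arm_command --series "0.012 0 0 0 0 0 0; 0.025 0 0 0 0 0 0; 0.025 0 0 0 0 0 0; 0.025 0 0 0 0 0 0; 0.025 0 0 0 0 0 0; 0.025 0 0 0 0 0 0; 0.025 0 0 0 0 0 0; 0.025 0 0 0 0 0 0; 0.025 0 0 0 0 0 0; 0.012 0 0 0 0 0 0"

```text
time_s: 6.05
tcp_pos: [0.5299, -0.3381, 0.1443]
eef_rot: [180.0, -0.1, -96.2]
contact_force: [0.8, -0.7, -4.7]
finger_gap: 0.0085
```

```bash
python3 o.py;  python3 w.py w4
```

```text
time_s 6.05
qpos [ 40.42  31.48 -14.88  98.32  10.02  51.48 -74.85]
tcp_pos [ 0.5299 -0.3381  0.1443]
eef_rot [ 1.7996e+02 -1.1000e-01 -9.6220e+01]
contact_force [ 0.79 -0.66 -4.67]
torque [-0.06  0.03 -0.02]
finger_gap 0.0085
```

View pics/w4.png

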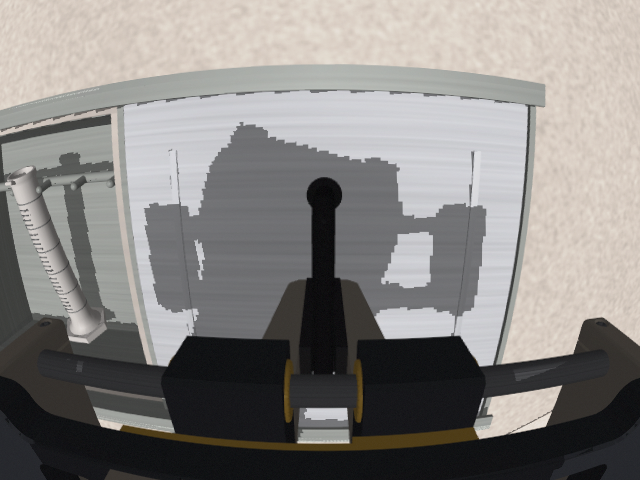

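Call:
arm_command --series "0 0 0.003 0 0 0 0; 0 0 0.002 0 0 0 0; 0 0 0.001 0 0 0 0; 0 0 0 0 0 0 0; 0 0 0 0 0 0 0.0919; 0 0 0 0 0 0 0.0919; 0 0 0 0 0 0 0.0919; 0 0 0 0 0 0 0.0919;0 0 0 0 0 0 0.0919;0 0 0 0 0 0 0.0919"

```text
time_s: 7.1
tcp_pos: [0.5315, -0.3341, 0.1386]
eef_rot: [-180.0, -0.0, -96.0]
contact_force: [-0.7, 0.3, 0.3]
finger_gap: 0.0546
```

```bash
python3 o.py;  python3 w.py w5
```

```text
time_s 7.1
qpos [ 40.14  31.83 -14.96  98.63  10.12  50.84 -75.06]
tcp_pos [ 0.5315 -0.3341  0.1386]
eef_rot [-1.7999e+02 -1.0000e-02 -9.5990e+01]
contact_force [-0.68  0.32  0.27]
torque [0.04 0.03 0.05]
finger_gap 0.0546
```

View pics/w5.png

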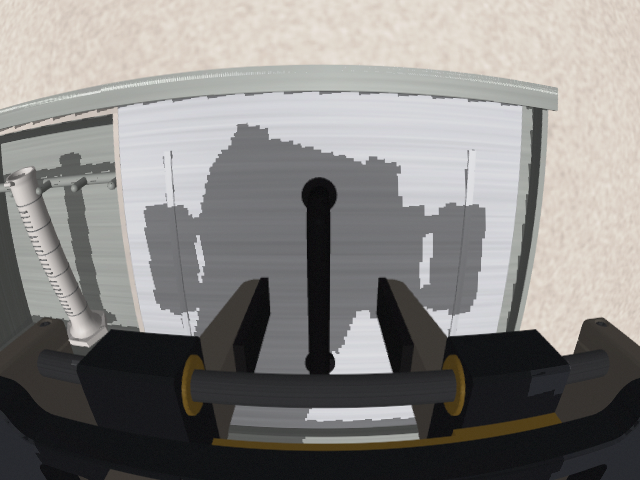

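Call:
arm_command --series "0 0 -0.03 0 0 0 0.0919; 0 0 -0.04 0 0 0 0.0919; 0 0 -0.04 0 0 0 0.0919; 0 0 -0.03 0 0 0 0.0919; -0.045 0.01 0 0 0 0 0.0919; -0.045 0.01 0 0 0 0 0.0919; -0.045 0.01 0 0 0 0 0.0919; -0.045 0.01 0 0 0 0 0.0919; -0.045 0 0 0 0 0 0.0919; 0 0 0 0 0 0 0.0919"

```text
time_s: 8.15
tcp_pos: [0.5156, -0.0988, 0.2794]
eef_rot: [-179.9, 0.1, -95.4]
contact_force: [0.5, -0.4, 0.1]
finger_gap: 0.092
```

```bash
python3 o.py;  python3 w.py w6; python3 - <<'E'
from h import *
cv2.imwrite('pics/scene6.png',arm.grab_frame('scene'))
E
```

```text
time_s 8.15
qpos [ 27.39  13.92 -23.49 105.18   6.09  62.07 -93.72]
tcp_pos [ 0.5156 -0.0988  0.2794]
eef_rot [-1.7992e+02  1.3000e-01 -9.5390e+01]
contact_force [ 0.46 -0.38  0.05]
torque [ 0.02 -0.05  0.  ]
finger_gap 0.092
```

View pics/w6.png

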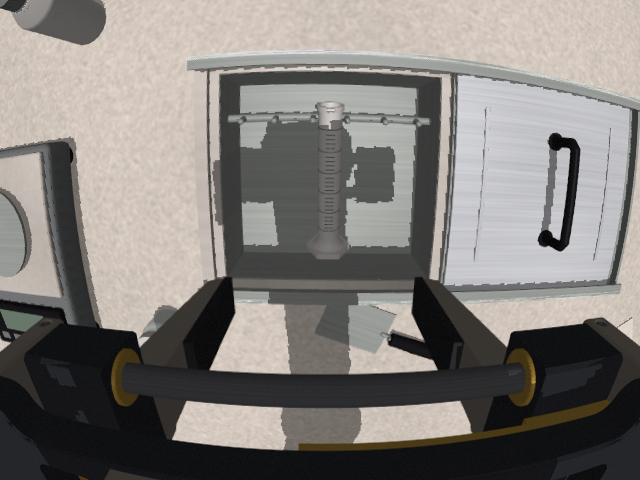

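View pics/scene6.png

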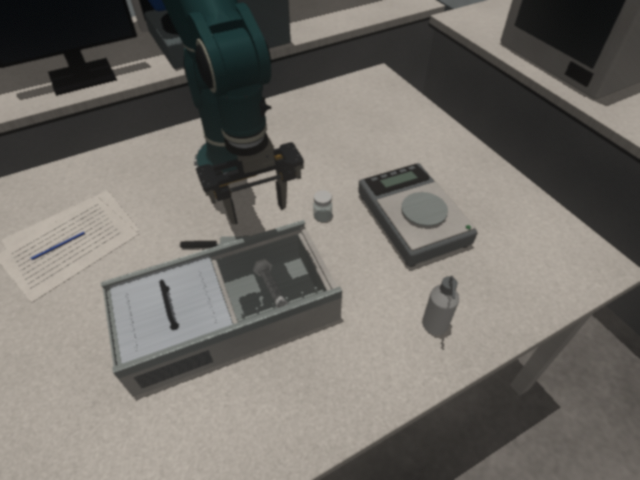

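```bash
python3 - <<'E'
from h import *
import pickle
c,s=pickle.load(open("w6.pkl","rb"))
f=lambda u,v,z: fatz(c,(u,v),z).round(4)[:2]
a=np.radians(-6); R=np.array([[np.cos(a),-np.sin(a)],[np.sin(a),np.cos(a)]]); o=np.array([.555,-.1105])
for nm,p in dict(mouthtop=f(330,104,.085),tube_hi=f(330,135,.078),tube_mid=f(330,170,.065),foot=f(327,258,.015),footfar=f(327,235,.04),barL=f(228,119,.058),barR=f(429,121,.058),h1=f(573,142,.138),h2=f(566,244,.138),hl=f(452,75,.103),hl2=f(444,282,.103)).items(): print(nm,p,(R.T@(p-o)).round(4))
try:
    for k in arm.masks_of("cylinder","wrist")[:2]:
        vs,us=np.where(k["pixels"]); print(k["p"],us.min(),us.max(),vs.min(),vs.max(),us.mean())
        for v in range(vs.min(),vs.max(),12): print(v,us[vs==v].min(),us[vs==v].max(),end="; ")
except Exception as e: print(e)
E
```

```text
mouthtop [ 0.624  -0.1166] [0.0693 0.0011]
tube_hi [ 0.5952 -0.114 ] [0.0403 0.0007]
tube_mid [ 0.5608 -0.1111] [0.0058 0.    ]
foot [ 0.4533 -0.0988] [-0.1024  0.001 ]
footfar [ 0.4882 -0.1017] [-0.0674  0.0018]
barL [ 0.6235 -0.0139] [0.058  0.1032]
barR [ 0.603  -0.2161] [ 0.0588 -0.1   ]
h1 [ 0.5824 -0.3362] [ 0.0508 -0.2216]
h2 [ 0.485  -0.3324] [-0.0464 -0.228 ]
hl [ 0.644  -0.2287] [ 0.1009 -0.1082]
hl2 [ 0.4467 -0.2137] [-0.0969 -0.114 ]
0.85 307 347 101 259 328.52492895892533
101 329 330; 113 317 342; 125 317 342; 137 318 341; 149 318 340; 161 319 339; 173 318 340; 185 318 338; 197 318 339; 209 317 339; 221 318 337; 233 318 337; 245 307 347; 257 317 340; 0.39 138 175 309 344 154.8388429752066
309 163 171; 321 150 164; 333 142 153;
```

```bash
cat > kin.py <<'E'
import numpy as np, json
from scipy.spatial.transform import Rotation as Ro
from scipy.optimize import least_squares
D=[([71.21886994,26.83454518,-0.66421194,91.88021004,0.34299845,61.38575427,-3.22462601],[0.18240386,-0.62331922,0.23266192],[179.993467,.0983171349,-73.6860270])]
D+=[tuple(json.loads(l)) for l in open("log.jsonl")]
def fk(q,p,sg):
    # p: b, c, link vectors: base z, L1 (x,z), L2(x,z), L3(x,z)
    b,c,d1,l1x,l1z,l2x,l2z,l3x,l3z=p
    R=Ro.from_euler('z',sg[0]*q[0]+b,degrees=True); P=np.array([0,0,d1])
    R=R*Ro.from_euler('y',sg[1]*q[1],degrees=True)*Ro.from_euler('z',sg[2]*q[2],degrees=True); P=P+R.apply([l1x,0,l1z])
    R=R*Ro.from_euler('y',sg[3]*q[3],degrees=True)*Ro.from_euler('z',sg[4]*q[4],degrees=True); P=P+R.apply([l2x,0,l2z])
    R=R*Ro.from_euler('y',sg[5]*q[5],degrees=True); P=P+R.apply([l3x,0,l3z])
    R=R*Ro.from_euler('z',sg[6]*q[6]+c,degrees=True)
    return P,R
def res(p,sg):
    o=[]
    for q,t,e in D:
        P,R=fk(q,p,sg); o+=list((P-t)*5); o+=list((R.inv()*Ro.from_euler('xyz',e,degrees=True)).as_rotvec())
    o+=list(0.002*np.array(p[[3,5,7]]))
    return np.array(o)
if __name__=="__main__":
    import itertools
    L=[]
    for s in itertools.product([1,-1],repeat=4):
        sg=[s[0],1,s[1],1,s[2],1,s[3]]
        for b in(0,180,-145):
          for c in (0,180):
            r=least_squares(res,[b,c,.3,0,.35,0,.35,0,.3],args=(sg,)); L.append((r.cost,sg,r.x))
    L.sort(key=lambda t:t[0])
    for l in L[:3]: print(l[0],l[1],l[2].round(3))
    np.save("kp.npy",np.r_[L[0][2],L[0][1]])
    for q,t,e in D:
        P,R=fk(q,L[0][2],L[0][1]); print((P-t).round(4),np.degrees((R.inv()*Ro.from_euler('xyz',e,degrees=True)).magnitude()).round(2))
E
python3 kin.py
```

```text
0.0009588561100165399 [-1, 1, -1, 1, -1, 1, -1] [-3.14600e+00  1.76854e+02 -9.72000e-01 -7.00000e-03  5.28000e-01
  3.00000e-03  4.81000e-01  6.00000e-03 -9.65000e-01]
0.0009588561100166619 [-1, 1, -1, 1, -1, 1, -1] [-3.14600e+00  1.76854e+02 -9.72000e-01 -7.00000e-03  5.28000e-01
  3.00000e-03  4.81000e-01  6.00000e-03 -9.65000e-01]
0.0177212352886699 [-1, 1, -1, 1, -1, 1, -1] [-1.84472e+02 -4.47200e+00 -5.53000e-01  3.47000e-01 -4.91000e-01
 -5.08000e-01  1.78000e-01  1.14100e+00 -1.01700e+00]
[-0.0027  0.0013  0.0006] 0.01
[ 0.0015  0.006  -0.0006] 0.0
[0.0024 0.0029 0.0002] 0.0
[ 0.0002 -0.0006 -0.0003] 0.0
[ 0.0009  0.     -0.0003] 0.0
[-0.0004 -0.0005  0.0003] 0.01
[-0.0017 -0.0026  0.0002] 0.0
[ 0.0012 -0.0014 -0.0001] 0.01
```

Call:
arm_command --series "0 0 0 -7 0 0 0.0919; 0 0 0 -7 0 0 0.0919; 0 0 0 -7 0 0 0.0919; 0 0 0 0 0 0 0.0919; 0 0 0 0 0 0 0.0919"

```text
time_s: 8.8
tcp_pos: [0.5151, -0.1073, 0.2773]
eef_rot: [159.0, 0.0, -96.1]
contact_force: [-0.2, 0.1, 1.2]
finger_gap: 0.0919
```

```bash
python3 o.py; sed -i 's/b,c,d1,l1x,l1z,l2x,l2z,l3x,l3z=p/b,c,d1,l1x,l1z,l2x,l2z,l3x,l3z,l1y,l2y,l3y=p/; s/\[l1x,0,/[l1x,l1y,/; s/\[l2x,0,/[l2x,l2y,/; s/\[l3x,0,/[l3x,l3y,/; s/0,.35,0,.35,0,.3\]/0,.5,0,.5,0,.3,0,0,0]/; s/\[3,5,7\]/[3,5,7,9,10,11]/' kin.py; python3 kin.py
```

```text
time_s 8.8
qpos [ 23.49  26.33 -21.53  91.28   8.01  85.26 -95.99]
tcp_pos [ 0.5151 -0.1073  0.2773]
eef_rot [ 1.5899e+02  1.0000e-02 -9.6110e+01]
contact_force [-0.19  0.08  1.21]
torque [-0.01 -0.31 -0.01]
finger_gap 0.0919
0.0006488332797950152 [-1, 1, -1, 1, -1, 1, -1] [-7.01000e-01  1.79304e+02  3.17000e-01 -9.00000e-03  5.34000e-01
  1.10000e-02  4.77000e-01  0.00000e+00  3.24000e-01 -2.90000e-02
  3.00000e-03  3.00000e-03]
0.0006488332797998944 [-1, 1, -1, 1, -1, 1, -1] [-7.01000e-01  1.79304e+02  3.17000e-01 -9.00000e-03  5.34000e-01
  1.10000e-02  4.77000e-01  0.00000e+00  3.24000e-01 -2.90000e-02
  3.00000e-03  3.00000e-03]
0.0006488332798076948 [-1, 1, -1, 1, -1, 1, -1] [-7.01000e-01  1.79304e+02  3.17000e-01 -9.00000e-03  5.34000e-01
  1.10000e-02  4.77000e-01  0.00000e+00  3.24000e-01 -2.90000e-02
  3.00000e-03  3.00000e-03]
[0.0004 0.0041 0.0025] 0.01
[-0.0005  0.0029  0.0002] 0.01
[ 0.0018  0.0007 -0.0002] 0.01
[-0.0002 -0.001  -0.0003] 0.01
[-0.     -0.0009 -0.0003] 0.01
[ 0.     -0.0013 -0.0003] 0.01
[ 0.     -0.0013 -0.0003] 0.01
[ 0.0029 -0.0006 -0.0008] 0.01
[-0.0001 -0.0001 -0.0005] 0.25
```

```bash
cat > ik.py <<'E'
import numpy as np
from kin import fk,Ro
from scipy.optimize import least_squares
k=np.load("kp.npy"); p,sg=k[:12],k[12:]
lo=np.array([-144.91,-17.63,-89.93,15.96,-74.01,8.47,-167.45])+3; hi=np.array([144.91,115.5,88.59,139.68,254.01,105.57,167.45])-3
def Rt(phi,psi):
    phi,psi=np.radians([phi,psi]); x=np.array([np.sin(psi),-np.cos(psi),0]); h=np.array([np.cos(psi),np.sin(psi),0])
    z=-np.cos(phi)*np.array([0,0,1])+np.sin(phi)*h; return Ro.from_matrix(np.c_[x,np.cross(z,x),z])
def ik(P,R,q0,w=1e-4):
    q0=np.clip(q0,lo+.1,hi-.1)
    def f(q):
        a,b=fk(q,p,sg); return np.r_[(a-P)*5,(R.inv()*b).as_rotvec(),w*(q-q0)]
    r=least_squares(f,q0,bounds=(lo,hi)); e=r.fun[:6]; return r.x,np.linalg.norm(e[:3])/5,np.degrees(np.linalg.norm(e[3:]))
E
python3 - <<'E'
from ik import *
q0=[23.49,26.33,-21.53,91.28,8.01,85.26,-95.99]
for phi in (42,51,60,72,90):
  for psi in (-30,0,30,60,90,120):
    q,e,a=ik(np.array([.543,.336,.18]),Rt(phi,psi),q0)
    print(phi,psi,q.round(0),round(e,4),round(a,2))
o=np.array([.555,-.1105])
for phi in(-21,-30,-35): print(phi,*[x.round(3) for x in ik(np.array([.56,-.11,.053]),Rt(phi,-6),q0)])
E
```

```text
42 -30 [ -98.   51.   64.  108.   -6.   33. -164.] 0.0 0.01
42 0 [ -90.   34.   51.  120.   25.   11. -164.] 0.0023 2.17
42 30 [ -17.   19.  -24.  123.   72.   11. -164.] 0.007 6.5
42 60 [  9.  26. -37. 123. -71.  11.  17.] 0.0015 1.37
42 90 [ 35.  54. -77. 110.  26.  34. -42.] 0.0 0.0
42 120 [ 28.  61. -74.  94.  18.  60. -11.] 0.0 0.0
51 -30 [-104.   62.   71.  110.  -12.   31. -164.] 0.0 0.01
51 0 [ -99.   44.   61.  119.   17.   11. -164.] 0.0083 7.72
51 30 [ -10.   19.  -31.  123.   75.   11. -164.] 0.0157 14.62
51 60 [ 24.  33. -51. 123. -71.  11.  25.] 0.0075 7.02
51 90 [ 40.  64. -81. 112.  28.  31. -39.] 0.0 0.0
51 120 [ 31.  68. -77.  93.  15.  61.  -7.] 0.0 0.0
60 -30 [-108.   73.   76.  111.  -17.   30. -164.] 0.0 0.01
60 0 [-107.   57.   68.  119.    6.   11. -164.] 0.013 12.15
60 30 [   3.   21.  -44.  124.   80.   11. -164.] 0.0243 22.66
60 60 [ 35.  44. -61. 123. -71.  11.  36.] 0.0125 11.62
60 90 [ 44.  74. -84. 113.  30.  29. -35.] 0.0 0.0
60 120 [ 33.  74. -79.  92.  12.  62.  -3.] 0.0 0.0
72 -30 [-112.   90.   82.  111.  -26.   31. -164.] 0.0 0.01
72 0 [-115.   88.   82.  123.  -71.   11. -109.] 0.013 12.09
72 30 [  25.  107.  -87.  137.  182.   85. -164.] 0.0521 9.19
72 60 [ 45.  66. -69. 123. -71.  11.  56.] 0.0162 15.11
72 90 [ 48.  87. -87. 113.  30.  29. -27.] 0.0 0.01
72 120 [ 34.  83. -80.  90.   8.  65.   2.] 0.0 0.0
90 -30 [-116.  108.   86.  113.  -32.   29. -164.] 0.0069 6.26
90 0 [-120.  112.   84.  123.  -71.   11. -131.] 0.0118 10.78
90 30 [  29.  112.  -81.  137.  202.   79. -164.] 0.0357 6.67
90 60 [ 53. 101. -75. 123. -71.  11.  89.] 0.0136 12.65
90 90 [ 51. 104. -87. 111.  18.  31.  -5.] 0.0 0.01
90 120 [ 35.  95. -82.  87.   1.  69.   8.] 0.0 0.0
-21 [ 19.858  44.951 -18.492  92.165  13.669  66.54  -99.784] 0.0 0.001
-30 [ 18.595  49.99  -17.92   84.987  12.855  77.541 -99.103] 0.0 0.0
-35 [ 17.877  52.914 -17.542  81.02   12.457  83.481 -98.784] 0.0 0.001
```

```bash
python3 - <<'E'
from ik import *
import sys
from h import *
print("bottle",atz(arm.calibration("scene"),(438,325),0),atz(arm.calibration("side"),(208,262),0))
print("jar",atz(arm.calibration("scene"),(323,215),0.01),atz(arm.calibration("side"),(353,347),0.01))
def run(phi0,psi1,phi1,way,q):
    # sequence of (P,phi,psi)
    cur=(np.array([.515,-.107,.277]),-21,-6)
    tr=[]
    for (P,ph,ps) in way:
        n=max(1,int(max(np.linalg.norm(np.array(P)-cur[0])/.03,abs(ph-cur[1])/6,abs(ps-cur[2])/6))+1)
        for i in range(1,n+1):
            t=i/n; PP=cur[0]+(np.array(P)-cur[0])*t
            qn,e,a=ik(PP,Rt(cur[1]+(ph-cur[1])*t,cur[2]+(ps-cur[2])*t),q,1e-3)
            dq=np.abs(qn-q).max(); q=qn; 
        print(np.round(P,2),ph,ps,q.round(0),"err",round(e,4),round(a,2),"dq",dq.round(1))
        cur=(np.array(P),ph,ps)
q0=np.array([23.49,26.33,-21.53,91.28,8.01,85.26,-95.99])
pan=[.543,.336]
for phi0 in(-21,-30):
  for psi1 in (80,90,110):
    print("==",phi0,psi1)
    run(phi0,psi1,0,[([.56,-.11,.053],phi0,-6),([.56,-.11,.3],phi0,-6),([.543,.15,.35],phi0,-6),([.543,.25,.35],phi0,psi1),([.543,.3,.33],phi0+72,psi1),([*pan,.26],phi0+72,psi1),([*pan,.18],phi0+72,psi1)],q0)
E
```

```text
bottle [0.80614435 0.19411527 0.        ] [0.79734089 0.1993287  0.        ]
jar [0.37736658 0.12771624 0.01      ] [0.36229663 0.13568999 0.01      ]
== -21 80
[ 0.56 -0.11  0.05] -21 -6 [  20.   45.  -19.   92.   14.   67. -100.] err 0.0 0.0 dq 2.6
[ 0.56 -0.11  0.3 ] -21 -6 [ 22.  30. -21.  83.   9.  90. -96.] err 0.0 0.01 dq 2.8
[0.54 0.15 0.35] -21 -6 [   4.   27.  -27.   82.    2.   93. -119.] err 0.0 0.01 dq 2.6
[0.54 0.25 0.35] -21 80 [ -7.  30. -44.  82.  31.  95. -63.] err 0.0 0.01 dq 4.0
[0.54 0.3  0.33] 51 80 [ 49.  35. -77. 113. -19.  33. -14.] err 0.0001 0.06 dq 5.1
[0.54 0.34 0.26] 51 80 [ 39.  40. -71. 115. -17.  23. -13.] err 0.0 0.01 dq 3.2
[0.54 0.34 0.18] 51 80 [ 36.  48. -66. 117. -13.  16. -10.] err 0.0 0.01 dq 2.7
== -21 90
[ 0.56 -0.11  0.05] -21 -6 [  20.   45.  -19.   92.   14.   67. -100.] err 0.0 0.0 dq 2.6
[ 0.56 -0.11  0.3 ] -21 -6 [ 22.  30. -21.  83.   9.  90. -96.] err 0.0 0.01 dq 2.8
[0.54 0.15 0.35] -21 -6 [   4.   27.  -27.   82.    2.   93. -119.] err 0.0 0.01 dq 2.6
[0.54 0.25 0.35] -21 90 [ -6.  28. -46.  84.  33.  93. -55.] err 0.0 0.02 dq 4.0

[... 1912 characters left out ...]
8.  17.] err 0.0 0.02 dq 2.9
[0.54 0.34 0.18] 42 90 [ -1.  30. -18. 111. -52.  41.  25.] err 0.0 0.04 dq 3.0
== -30 110
[ 0.56 -0.11  0.05] -30 -6 [ 19.  50. -18.  85.  13.  78. -99.] err 0.0 0.01 dq 3.2
[ 0.56 -0.11  0.3 ] -30 -6 [ 20.  35. -20.  77.   9. 100. -97.] err 0.0 0.01 dq 2.7
[0.54 0.15 0.35] -30 -6 [   3.   32.  -26.   77.   -0.  101. -118.] err 0.0 0.01 dq 2.5
[0.54 0.25 0.35] -30 110 [-35.  22. -10.  89.  31.  84. -33.] err 0.0 0.02 dq 3.6
[0.54 0.3  0.33] 42 110 [  4.  25. -21.  95. -35.  70.  20.] err 0.0 0.04 dq 4.6
[0.54 0.34 0.26] 42 110 [  1.  30. -22.  97. -36.  62.  22.] err 0.0 0.01 dq 2.7
[0.54 0.34 0.18] 42 110 [  1.  36. -22. 100. -37.  55.  27.] err 0.0 0.01 dq 2.3
```

Call:
arm_command --series "-0.0015 -0.021 -0.008 0 0 0 0.0919; 0 -0.02 -0.008 0 0 0 0.0919; 0 -0.014 0.036 0 0 0 0.0919; 0 -0.014 0.036 0 0 0 0.0919; 0 -0.014 0.036 0 0 0 0.0919; 0 -0.014 0.036 0 0 0 0.08; 0 0 0 0 0 0 0.07; 0 0 0 0 0 0 0.07"

```text
time_s: 9.6
tcp_pos: [0.5596, -0.1098, 0.1257]
eef_rot: [159.1, -0.0, -96.0]
contact_force: [-0.7, 0.1, 0.8]
finger_gap: 0.0708
```

```bash
python3 o.py;  python3 w.py w7
```

```text
time_s 9.6
qpos [ 20.89  39.51 -19.64  91.21  11.89  72.68 -98.56]
tcp_pos [ 0.5596 -0.1098  0.1257]
eef_rot [ 1.5907e+02 -1.0000e-02 -9.6030e+01]
contact_force [-0.68  0.1   0.79]
torque [-0.01 -0.3   0.02]
finger_gap 0.0708
```

View pics/w7.png

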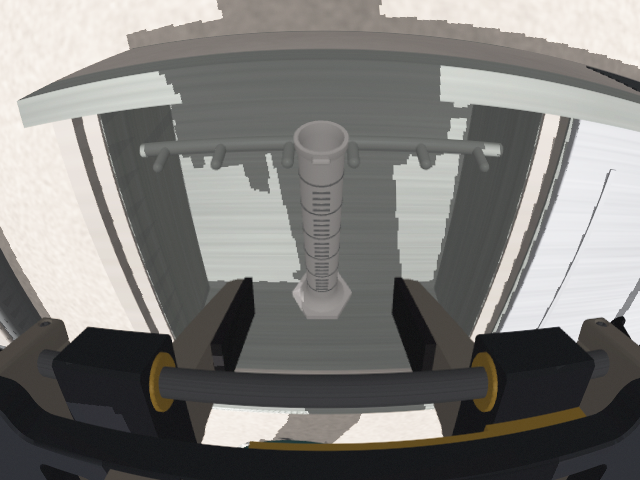

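Call:
arm_command --series "0 -0.009 0.023 0 0 0 0.06; 0 -0.009 0.023 0 0 0 0.06; 0 -0.006 0.016 0 0 0 0.06; 0 -0.002 0.006 0 0 0 0.06; 0 0 0 0 0 0 0.06"

```text
time_s: 10.15
tcp_pos: [0.5598, -0.1092, 0.0519]
eef_rot: [159.0, -0.0, -96.0]
contact_force: [-0.9, -0.1, 1.0]
finger_gap: 0.0601
```

```bash
python3 o.py;  python3 w.py w8; python3 - <<'E'
from h import *
import pickle
c,s=pickle.load(open("w8.pkl","rb"))
a=np.radians(-6); o=np.array([.555,-.1105])
R=np.array([[np.cos(a),-np.sin(a),0],[np.sin(a),np.cos(a),0],[0,0,1]])
im=cv2.imread("pics/w8.png")
for sv in (0,.05,.095,.148,.165):
    P=R@[-.0858+.951*sv,.0008,.0232+.309*sv]+[*o,0]
    u=fproj(c,[P])[0]; cv2.circle(im,tuple(np.int32(u)),3,(0,0,255),-1)
cv2.imwrite("pics/w8b.png",im)
E
```

```text
time_s 10.15
qpos [ 20.1   45.01 -18.55  92.47  13.58  66.16 -99.6 ]
tcp_pos [ 0.5598 -0.1092  0.0519]
eef_rot [159.02  -0.   -95.99]
contact_force [-0.87 -0.11  1.  ]
torque [-0.01 -0.34 -0.01]
finger_gap 0.0601
```

View pics/w8b.png

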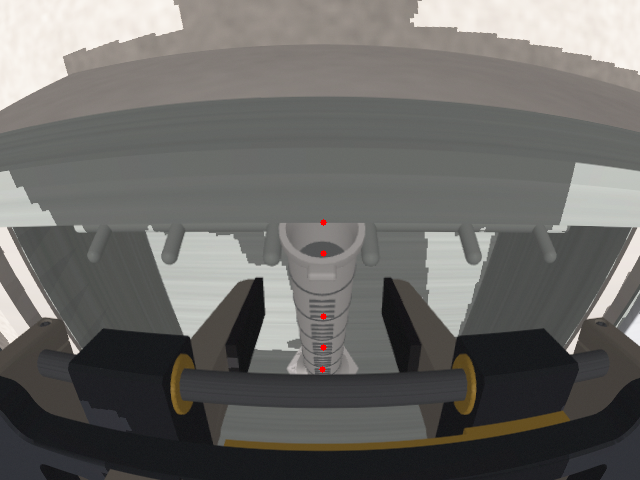

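```bash
python3 - <<'E'
from h import *
import pickle
from scipy.optimize import least_squares
c,s=pickle.load(open("w8.pkl","rb")); 
a=np.radians(-6); o=np.array([.555,-.1105])
R=np.array([[np.cos(a),-np.sin(a),0],[np.sin(a),np.cos(a),0],[0,0,1]])
W=lambda p:R@np.array(p)+[*o,0]
print("bar ends",fproj(c,[W([.0585,.1,.058]),W([.0585,-.1,.058])]),"prongs",fproj(c,[W([.0585,.07,.073]),W([.0585,.018,.073])]))
print("rim", fproj(c,[W([-.0858+.951*.165-.309*.013*k,.0008,.0232+.309*.165+.951*.013*k]) for k in(-1,1)]))
T=c["world_from_camera"]; print(R.T@(T[:3,3]-[*o,0]),R.T@T[:3,2])
c,s=pickle.load(open("w7.pkl","rb"))
print("w7 bar",fproj(c,[W([.0585,.1,.058]),W([.0585,-.1,.058])]))
print("rim", fproj(c,[W([-.0858+.951*.165-.309*.013*k,.0008,.0232+.309*.165+.951*.013*k]) for k in(-1,1)]),"foot",fproj(c,[W([-.0858,.0008,.0232])]))
E
```

```text
bar ends [[ 81.70975285 228.51544721]
 [566.88640819 227.9151632 ]] prongs [[127.07942277 252.15170021]
 [269.88948312 253.08445449]]
rim [[323.25581884 190.32322576]
 [323.50505059 259.86965206]]
[0.13347921 0.0011282  0.16521164] [-0.6032785  -0.00169859 -0.79752879]
w7 bar [[145.71336683 152.63160895]
 [500.21312942 152.04439737]]
rim [[321.52455175 117.36301942]
 [321.51698324 151.69822155]] foot [[322.13775049 294.27147486]]
```

Call:
arm_command --series "0 0 0 0 0 0 0.01; 0 0 0 0 0 0 0.01; 0 0 0 0 0 0 0.01; 0 0 0 0 0 0 0.01; 0 0 0 0 0 0 0.01; 0 0 0 0 0 0 0.01; 0 0 0 0 0 0 0.01" --grip_force 25

```text
time_s: 10.9
tcp_pos: [0.5598, -0.1091, 0.0516]
eef_rot: [159.0, 0.0, -96.0]
contact_force: [0.7, 1.3, 0.4]
finger_gap: 0.0222
```

Call:
arm_command --series "0 0.004 -0.009 0 0 0 0.01; 0 0.007 -0.019 0 0 0 0.01; 0 0.0125 -0.0327 0 0 0 0.01; 0 0.0125 -0.0327 0 0 0 0.01; 0 0.0125 -0.0327 0 0 0 0.01; 0 0.0125 -0.0327 0 0 0 0.01; 0 0.0125 -0.0327 0 0 0 0.01; 0 0.0125 -0.0327 0 0 0 0.01; 0 0.0125 -0.0327 0 0 0 0.01; 0 0 0 0 0 0 0.01"

```text
time_s: 11.9
tcp_pos: [0.5616, -0.109, 0.3322]
eef_rot: [159.5, -0.0, -96.0]
contact_force: [1.3, 0.4, -0.6]
finger_gap: 0.0227
```

```bash
python3 o.py;  python3 w.py w9
```

```text
time_s 11.9
qpos [ 21.74  28.32 -21.32  80.86   8.23  93.1  -96.05]
tcp_pos [ 0.5616 -0.109   0.3322]
eef_rot [ 1.5954e+02 -3.0000e-02 -9.5980e+01]
contact_force [ 1.28  0.36 -0.63]
torque [-0.02 -0.42 -0.01]
finger_gap 0.0227
```

View pics/w9.png

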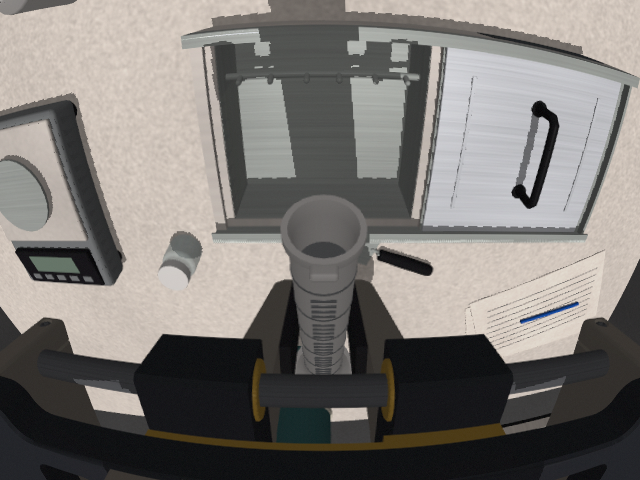

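```bash
python3 - <<'E'
from ik import *
q=np.array([21.74,28.32,-21.32,80.86,8.23,93.1,-96.05])
cur=(np.array([.5616,-.109,.332]),-20.5,-6)
pan=[.543,.336]
for P,ph,ps in [([.5616,-.109,.332],0,-6),([.543,.1,.34],0,54),([.543,.25,.34],0,104),([.543,.336,.33],51,104),([*pan,.26],51,104),([*pan,.18],51,104)]:
    P=np.array(P); n=int(max(np.linalg.norm(P-cur[0])/.03,abs(ph-cur[1])/6,abs(ps-cur[2])/6))+1
    for i in range(1,n+1):
        t=i/n; qn,e,a=ik(cur[0]+(P-cur[0])*t,Rt(cur[1]+(ph-cur[1])*t,cur[2]+(ps-cur[2])*t),q,1e-3); dq=np.abs(qn-q).max(); q=qn
    print(P,ph,ps,n,q.round(0),round(e,4),dq.round(1)); cur=(P,ph,ps)
E
```

```text
[ 0.5616 -0.109   0.332 ] 0 -6 4 [ 26.  16. -22.  96.   6.  70. -94.] 0.0001 6.0
[0.543 0.1   0.34 ] 0 54 11 [ 17.  15. -38.  98.   9.  71. -59.] 0.0 3.0
[0.543 0.25  0.34 ] 0 104 9 [  9.  22. -49.  92.  17.  74. -29.] 0.0 3.3
[0.543 0.336 0.33 ] 51 104 9 [ 34.  41. -67.  98. -16.  54.  -1.] 0.0 3.8
[0.543 0.336 0.26 ] 51 104 3 [ 32.  46. -64. 101. -14.  49.   2.] 0.0 1.9
[0.543 0.336 0.18 ] 51 104 3 [ 30.  52. -61. 103. -11.  43.   5.] 0.0 2.2
```

Call:
arm_command --series "0 0 0 7 0 0 0.01; 0 0 0 7 0 0 0.01; 0 0 0 6.5 0 0 0.01; -0.0294 0.006 -0.001 0 0 0 0.01; -0.0294 0.006 -0.001 0 0 0 0.01; -0.0294 0.006 -0.001 0 0 0 0.01; -0.0294 0.006 -0.001 0 0 0 0.01; -0.0294 0.006 -0.001 0 0 0 0.01; -0.0294 0.006 -0.001 0 0 0 0.01; -0.0294 0.006 -0.001 0 0 0 0.01"

```text
time_s: 12.95
tcp_pos: [0.5383, 0.1007, 0.3326]
eef_rot: [179.4, -0.1, -96.0]
contact_force: [0.7, 0.4, -1.1]
finger_gap: 0.0223
```

Call:
arm_command --series "0 0 0 0 0 -7.5 0.01; 0 0 0 0 0 -7.5 0.01; 0 0 0 0 0 -7.5 0.01; 0 0 0 0 0 -7.5 0.01; 0 0 0 0 0 -7.5 0.01; 0 0 0 0 0 -7.5 0.01; 0 0 0 0 0 -7.5 0.01; 0 0 0 0 0 -7.5 0.01; 0 0 0 0 0 0 0.01"

```text
time_s: 13.85
tcp_pos: [0.5387, 0.0996, 0.3326]
eef_rot: [179.7, 0.6, -36.0]
contact_force: [0.2, 0.3, -0.5]
finger_gap: 0.0226
```

```bash
python3 o.py
```

```text
time_s 13.85
qpos [ 18.15  16.72 -39.1   97.07  10.8   70.74 -59.42]
tcp_pos [0.5387 0.0996 0.3326]
eef_rot [179.65   0.55 -35.96]
contact_force [ 0.25  0.25 -0.51]
torque [-0.05 -0.05  0.  ]
finger_gap 0.0226
```

Call:
arm_command --series "0 0 0 0 0 -7.14 0.01; 0 0 0 0 0 -7.14 0.01; 0 0 0 0 0 -7.14 0.01; 0 0 0 0 0 -7.14 0.01; 0 0 0 0 0 -7.14 0.01; 0 0 0 0 0 -7.14 0.01; 0 0 0 0 0 -7.14 0.01; 0 0 0 0 0 0 0.01"

```text
time_s: 14.65
tcp_pos: [0.539, 0.0996, 0.3331]
eef_rot: [-179.8, 0.6, 13.9]
contact_force: [1.4, 0.1, -1.0]
finger_gap: 0.0225
```

Call:
arm_command --series "0.01 -0.036 0 0 0 0 0.01; 0.01 -0.036 0 0 0 0 0.01; 0.01 -0.036 0 0 0 0 0.01; 0.01 -0.036 0 0 0 0 0.01; 0 0 0 7.3 0 0 0.01; 0 0 0 7.3 0 0 0.01; 0 0 0 7.3 0 0 0.01; 0 0 0 7.3 0 0 0.01; 0 0 0 7.3 0 0 0.01; 0 0 0 0 0 0 0.01"

```text
time_s: 15.65
tcp_pos: [0.5452, 0.2441, 0.3304]
eef_rot: [-143.3, 1.0, 13.3]
contact_force: [0.4, -0.3, -0.6]
finger_gap: 0.0225
```

```bash
python3 o.py
```

```text
time_s 15.65
qpos [ 33.46  33.3  -60.87  94.87  -8.75  62.72  -4.84]
tcp_pos [0.5452 0.2441 0.3304]
eef_rot [-143.27    0.96   13.34]
contact_force [ 0.37 -0.31 -0.63]
torque [-0.75 -0.29  0.02]
finger_gap 0.0225
```

Call:
arm_command --series "0 0 0 7.2 0 0 0.01; 0 0 0 7.1 0 0 0.01; 0 0 0 0 0 0 0.01; 0 0 0 0 0 0 0.01"

```text
time_s: 16.05
tcp_pos: [0.5431, 0.2499, 0.334]
eef_rot: [-129.2, 0.6, 14.0]
contact_force: [-0.4, -0.9, -0.3]
finger_gap: 0.0225
```

```bash
python3 o.py; python3 - <<'E'
from h import *
from scipy.spatial.transform import Rotation as Ro
s=arm.observe(); R=Ro.from_euler('xyz',s["eef_rot"],degrees=True)
# cylinder axis in tool frame at grasp: dryer yaw -6, elev 18 ; tool [159,0,-96]
Rg=Ro.from_euler('xyz',[159.02,0,-95.99],degrees=True)
c18,s18=np.cos(np.radians(18)),np.sin(np.radians(18)); a=np.radians(-6)
ax=Rg.inv().apply([c18*np.cos(a),c18*np.sin(a),s18]); w=R.apply(ax); print("axis tool",ax,"world",w)
# corrective
v=np.cross(w,[0,0,1]); print("turn tool deg",np.degrees(R.inv().apply(v)))
for n in("scene","side"): cv2.imwrite(f"pics/{n}10.png",arm.grab_frame(n))
E
python3 w.py w10
```

```text
time_s 16.05
qpos [ 39.56  40.84 -65.72  96.5  -16.17  60.83   3.02]
tcp_pos [0.5431 0.2499 0.334 ]
eef_rot [-129.19    0.6    14.01]
contact_force [-0.35 -0.87 -0.32]
torque [-0.77 -0.27  0.  ]
finger_gap 0.0225
axis tool [ 1.65990675e-04 -7.77365575e-01 -6.29049072e-01] world [0.0093916  0.00618912 0.99993674]
turn tool deg [ 0.21383011  0.38244386 -0.47255963]
```

View pics/scene10.png

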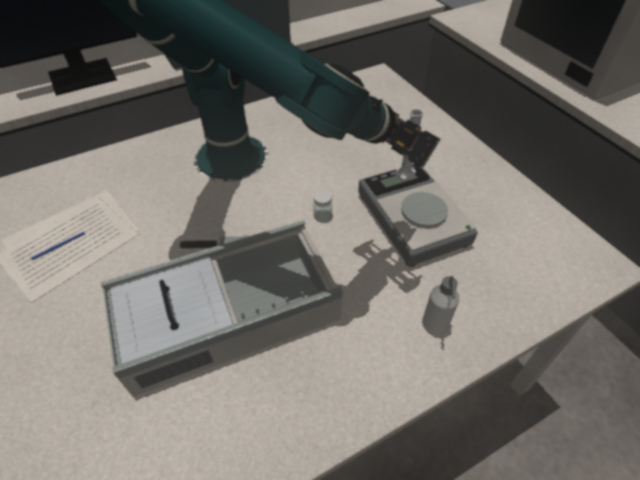

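View pics/side10.png

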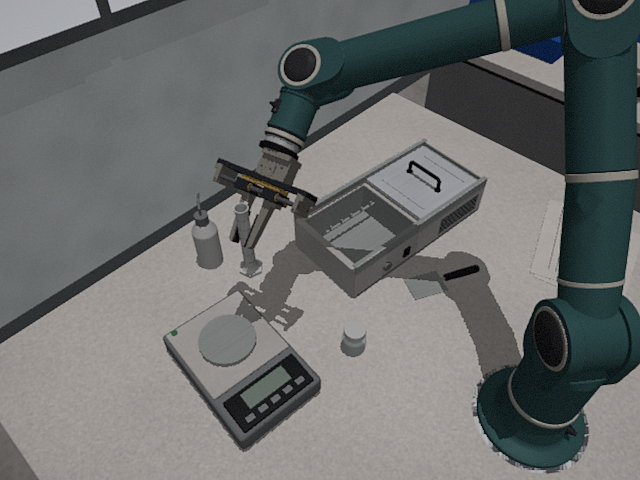

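View pics/w10.png

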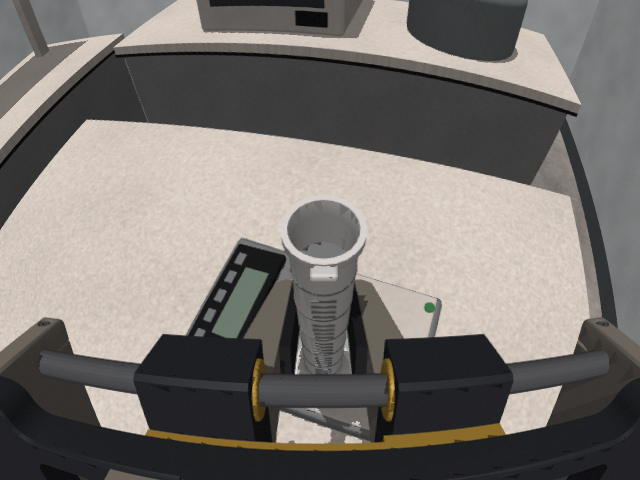

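```bash
python3 - <<'E'
from h import *
from scipy.spatial.transform import Rotation as Ro
s=arm.observe(); R=Ro.from_euler('xyz',s["eef_rot"],degrees=True); ax=R.apply([0,-.7774,-.629]); 
t=s["tcp_pos"]; th=np.linspace(0,2*np.pi,40)
e1=np.cross(ax,[0,1,0]); e1/=np.linalg.norm(e1); e2=np.cross(ax,e1)
out=[]
sg=.097
for n,(u0,v0,sz) in dict(scene=(360,90,110),side=(200,180,110)).items():
    im=cv2.imread(f"pics/{n}10.png"); c=arm.calibration(n); f=3.6
    cr=cv2.resize(im[v0:v0+sz,u0:u0+sz],None,fx=f,fy=f,interpolation=cv2.INTER_CUBIC)
    for sv,r in ((0,.0225),(.165,.013),(.165,.0),(0,.0)):
        P=t+ax*(sv-sg)+r*(np.outer(np.cos(th),e1)+np.outer(np.sin(th),e2))
        uv=(proj(c,P)-[u0,v0]+.5)*f
        cv2.polylines(cr,[np.int32(uv)],1,(0,0,255),1)
    out.append(cr)
cv2.imwrite("pics/c10.png",np.hstack(out))
c=arm.calibration("wrist"); P=t+ax*(.165-sg)+.013*(np.outer(np.cos(th),e1)+np.outer(np.sin(th),e2)); u=fproj(c,P); print("rim",u.min(0),u.max(0))
im=cv2.imread("pics/w10.png"); cv2.polylines(im,[np.int32(u)],1,(0,0,255),1)
for sv in(0,.007): 
  P=t+ax*(sv-sg)+.0225*(np.outer(np.cos(th),e1)+np.outer(np.sin(th),e2)); cv2.polylines(im,[np.int32(fproj(c,P))],1,(0,0,255),1)
cv2.imwrite("pics/c10w.png",cv2.resize(im[180:400,220:420],None,fx=3,fy=2.7))
E
```

```text
rim [276.65558374 187.32286118] [362.53933497 255.24118197]
```

View pics/c10.png

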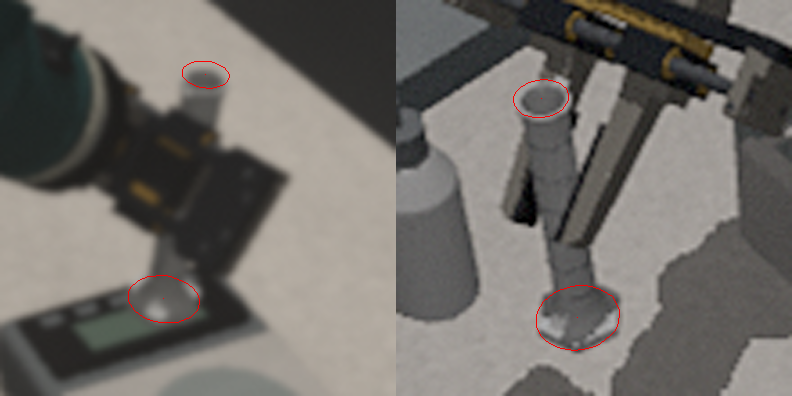

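View pics/c10w.png

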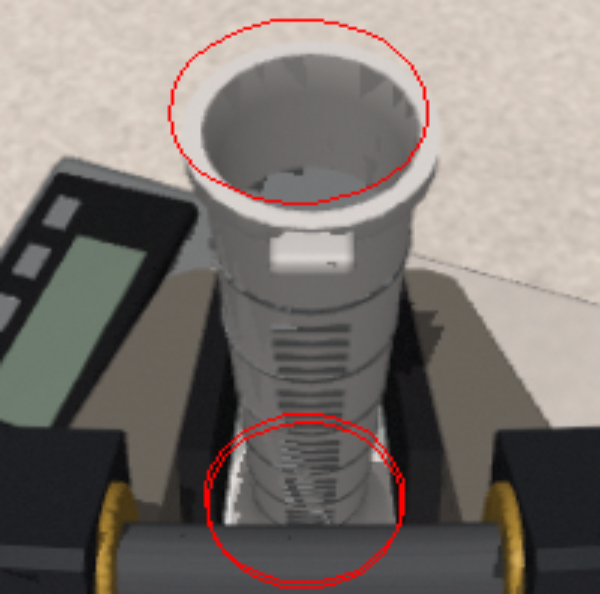

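```bash
cat > d.py <<'E'
import sys
from h import *
from scipy.spatial.transform import Rotation as Ro
s=arm.observe(); R=Ro.from_euler('xyz',s["eef_rot"],degrees=True)
t=np.array([float(x) for x in sys.argv[1:4]]); print("d",(R.inv().apply(t-s["tcp_pos"])).round(4),"down1",R.inv().apply([0,0,-1]).round(4))
w=R.apply([0,-.7774,-.629]); print("axis",w.round(4),"turn",np.degrees(R.inv().apply(np.cross(w,[0,0,1]))).round(2))
E
python3 d.py .543 .336 .26
```

```text
d [0.0215 0.0065 0.1112] down1 [0.0064 0.7746 0.6324]
axis [0.0052 0.0058 1.    ] turn [ 0.25  0.23 -0.29]
```

Call:
arm_command --series "0.005 0.0015 0.027 0 0 0 0.01; 0.005 0.0015 0.028 0 0 0 0.01; 0.005 0.0015 0.028 0 0 0 0.01; 0.0055 0.002 0.028 0 0 0 0.01; 0 0 0 0.25 0.2 -0.3 0.01; 0 0 0 0 0 0 0.01; 0 0 0 0 0 0 0.01; 0 0 0 0 0 0 0.01"

```text
time_s: 17.0
tcp_pos: [0.5439, 0.3331, 0.2599]
eef_rot: [-128.8, 0.0, 13.9]
contact_force: [0.3, -0.4, -0.8]
finger_gap: 0.0224
```

```bash
python3 o.py; python3 d.py .543 .336 .19; python3 - <<'E'
from h import *
from scipy.spatial.transform import Rotation as Ro
for n in("scene","side"): cv2.imwrite(f"pics/{n}11.png",arm.grab_frame(n))
s=arm.observe(); R=Ro.from_euler('xyz',s["eef_rot"],degrees=True); ax=R.apply([0,-.7774,-.629]); 
t=s["tcp_pos"]; th=np.linspace(0,2*np.pi,40)
e1=np.cross(ax,[0,1,0]); e1/=np.linalg.norm(e1); e2=np.cross(ax,e1)
out=[]
for n,(u0,v0,sz) in dict(scene=(360,100,140),side=(160,230,140)).items():
    im=cv2.imread(f"pics/{n}11.png"); c=arm.calibration(n); f=2.8
    cr=cv2.resize(im[v0:v0+sz,u0:u0+sz],None,fx=f,fy=f,interpolation=cv2.INTER_CUBIC)
    for P in [t+ax*(sv-.097)+r*(np.outer(np.cos(th),e1)+np.outer(np.sin(th),e2)) for sv,r in ((0,.0225),(.165,.013))]+[np.c_[.543+.06*np.cos(th),.336+.06*np.sin(th),0*th+.085]]:
        cv2.polylines(cr,[np.int32((proj(c,P)-[u0,v0]+.5)*f)],1,(0,0,255),1)
    out.append(cr)
cv2.imwrite("pics/c11.png",np.hstack(out))
E
```

```text
time_s 17.0
qpos [ 29.52  46.29 -62.28  98.97 -14.61  48.66   2.5 ]
tcp_pos [0.5439 0.3331 0.2599]
eef_rot [-1.2884e+02  2.0000e-02  1.3940e+01]
contact_force [ 0.26 -0.4  -0.82]
torque [-0.83 -0.34 -0.04]
finger_gap 0.0224
d [-0.0002  0.0526  0.0463] down1 [3.000e-04 7.789e-01 6.272e-01]
axis [ 8.0e-04 -2.2e-03  1.0e+00] turn [-0.13  0.01 -0.01]
```

View pics/c11.png

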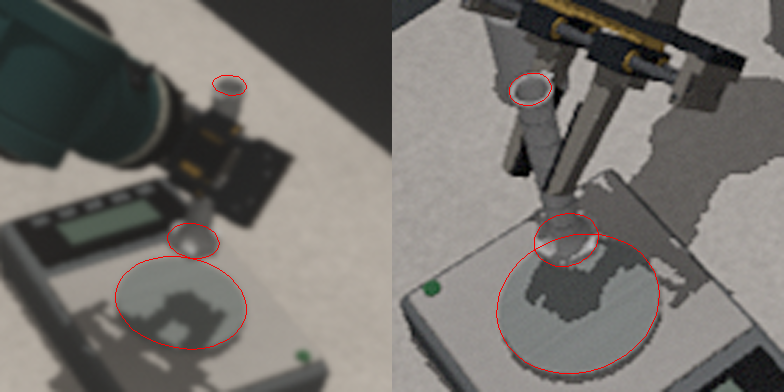

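Call:
arm_command --series "0 0.013 0.0116 0 0 0 0.01; 0 0.013 0.0116 0 0 0 0.01; 0 0.013 0.0116 0 0 0 0.01; 0 0.008 0.007 0 0 0 0.01; 0 0 0 0 0 0 0.01; 0 0 0 0 0 0 0.01"

```text
time_s: 17.7
tcp_pos: [0.542, 0.3371, 0.1961]
eef_rot: [-128.7, 0.1, 14.0]
contact_force: [0.5, 0.0, -0.6]
finger_gap: 0.0223
```

```bash
python3 o.py; python3 d.py .543 .336 .182; python3 - <<'E'
from h import *
out=[]
for n,(u0,v0,sz) in dict(scene=(360,130,110),side=(170,270,110)).items():
    im=arm.grab_frame(n); out.append(cv2.resize(im[v0:v0+sz,u0:u0+sz],None,fx=3.6,fy=3.6,interpolation=cv2.INTER_CUBIC))
cv2.imwrite("pics/c12.png",np.hstack(out))
E
```

```text
time_s 17.7
qpos [ 27.67  51.25 -59.74 100.89 -12.8   43.62   5.28]
tcp_pos [0.542  0.3371 0.1961]
eef_rot [-128.73    0.14   14.04]
contact_force [ 0.52  0.01 -0.56]
torque [-0.85 -0.3  -0.02]
finger_gap 0.0223
d [0.0008 0.0118 0.0077] down1 [0.0025 0.7801 0.6256]
axis [ 0.0035 -0.0036  1.    ] turn [-0.25  0.09 -0.11]
```

View pics/c12.png

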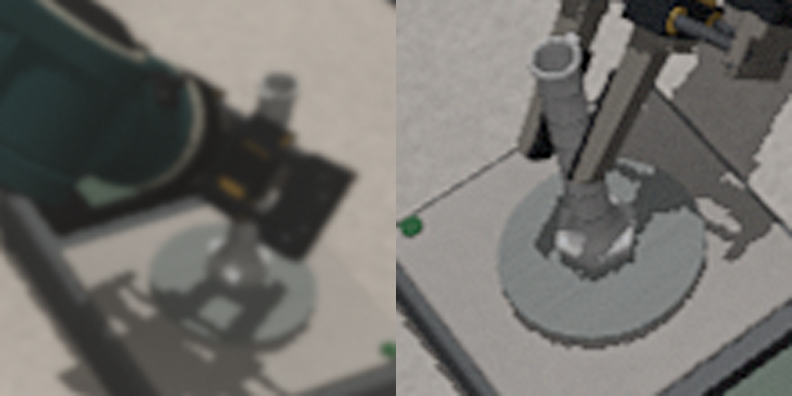

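Call:
arm_command --series "0 0.0023 0.0019 0 0 0 0.01; 0 0.0023 0.0019 0 0 0 0.01; 0 0.0016 0.0012 0 0 0 0.01; 0 0 0 0 0 0 0.01; 0 0 0 0 0 0 0.01"

```text
time_s: 18.3
tcp_pos: [0.5421, 0.3368, 0.1882]
eef_rot: [-128.8, 0.1, 14.0]
contact_force: [-1.4, -0.6, -0.4]
finger_gap: 0.0225
```

Call:
arm_command --series "0 0.0008 0.0006 0 0 0 0.01; 0 0.0008 0.0006 0 0 0 0.01; 0 0 0 0 0 0 0.01; 0 0 0 0 0 0 0.01"

```text
time_s: 18.7
tcp_pos: [0.542, 0.3368, 0.1862]
eef_rot: [-128.8, 0.1, 14.0]
contact_force: [-0.2, 0.8, -0.5]
finger_gap: 0.0225
```

Call:
arm_command --series "0 0.0008 0.0006 0 0 0 0.01; 0 0 0 0 0 0 0.01; 0 0 0 0 0 0 0.01"

```text
time_s: 19.0
tcp_pos: [0.542, 0.3367, 0.1852]
eef_rot: [-128.8, 0.1, 14.0]
contact_force: [0.5, 0.2, -0.7]
finger_gap: 0.0221
```

Call:
arm_command --series "0 0.0008 0.0006 0 0 0 0.01; 0 0 0 0 0 0 0.01; 0 0 0 0 0 0 0.01"

```text
time_s: 19.3
tcp_pos: [0.5421, 0.3367, 0.1842]
eef_rot: [-128.8, 0.1, 14.0]
contact_force: [-0.4, 0.8, -1.4]
finger_gap: 0.0225
```

Call:
arm_command --series "0 0.0008 0.0006 0 0 0 0.01; 0 0 0 0 0 0 0.01; 0 0 0 0 0 0 0.01"

```text
time_s: 19.6
tcp_pos: [0.542, 0.3367, 0.1832]
eef_rot: [-128.8, 0.1, 14.0]
contact_force: [0.5, -0.2, -1.0]
finger_gap: 0.0221
```

Call:
arm_command --series "0 0.0008 0.0006 0 0 0 0.01; 0 0 0 0 0 0 0.01; 0 0 0 0 0 0 0.01"

```text
time_s: 19.9
tcp_pos: [0.542, 0.3369, 0.1827]
eef_rot: [-128.7, 0.1, 14.0]
contact_force: [-0.3, -0.8, 2.3]
finger_gap: 0.0222
```

Call:
arm_command --series "0 0.0008 0.0006 0 0 0 0.01; 0 0 0 0 0 0 0.01; 0 0 0 0 0 0 0.01"

```text
time_s: 20.2
tcp_pos: [0.5421, 0.3372, 0.1826]
eef_rot: [-128.7, 0.1, 14.0]
contact_force: [-1.9, -1.9, 6.8]
finger_gap: 0.0224
```

```bash
python3 o.py; python3 - <<'E'
from h import *
out=[]
for n,(u0,v0,sz) in dict(scene=(380,160,80),side=(190,290,80)).items():
    im=arm.grab_frame(n); out.append(cv2.resize(im[v0:v0+sz,u0:u0+sz],None,fx=5,fy=5,interpolation=cv2.INTER_CUBIC))
cv2.imwrite("pics/c13.png",np.hstack(out))
E
```

```text
time_s 20.2
qpos [ 27.37  52.37 -59.2  101.16 -12.41  42.61   5.97]
tcp_pos [0.5421 0.3372 0.1826]
eef_rot [-1.2869e+02  9.0000e-02  1.4050e+01]
contact_force [-1.93 -1.94  6.82]
torque [0.14 0.21 0.28]
finger_gap 0.0224
```

View pics/c13.png

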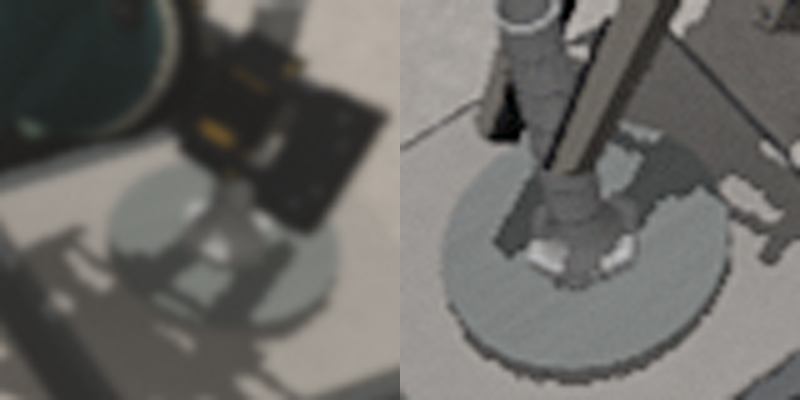

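Call:
arm_command --series "0 -0.0006 -0.0005 0 0 0 0.01; 0 0 0 0 0 0 0.01; 0 0 0 0 0 0 0.01" --grip_force 8

```text
time_s: 20.6
tcp_pos: [0.542, 0.337, 0.1825]
eef_rot: [-128.7, 0.1, 14.0]
contact_force: [-1.4, -1.1, 5.0]
finger_gap: 0.0225
```

Call:
arm_command --series "0 0 0 0 0 0 0.028; 0 0 0 0 0 0 0.028; 0 0 0 0 0 0 0.034; 0 0 0 0 0 0 0.045; 0 0 0 0 0 0 0.06; 0 0 0 0 0 0 0.08; 0 0 0 0 0 0 0.09; 0 0 0 0 0 0 0.09; 0 0 0 0 0 0 0.09; 0 0 0 0 0 0 0.09"

```text
time_s: 21.6
tcp_pos: [0.5421, 0.3366, 0.182]
eef_rot: [-128.8, 0.1, 14.0]
contact_force: [0.9, -0.0, -0.2]
finger_gap: 0.0879
```

```bash
python3 o.py; python3 w.py w14; python3 - <<'E'
from h import *
out=[]
for n,(u0,v0,sz) in dict(scene=(380,130,110),side=(180,270,110)).items():
    im=arm.grab_frame(n); out.append(cv2.resize(im[v0:v0+sz,u0:u0+sz],None,fx=3.6,fy=3.6,interpolation=cv2.INTER_CUBIC))
cv2.imwrite("pics/c14.png",np.hstack(out))
E
```

```text
time_s 21.6
qpos [ 27.38  52.34 -59.14 101.19 -12.35  42.61   5.94]
tcp_pos [0.5421 0.3366 0.182 ]
eef_rot [-1.2878e+02  1.1000e-01  1.4030e+01]
contact_force [ 0.86 -0.02 -0.2 ]
torque [-0.73 -0.23 -0.01]
finger_gap 0.0879
```

View pics/c14.png

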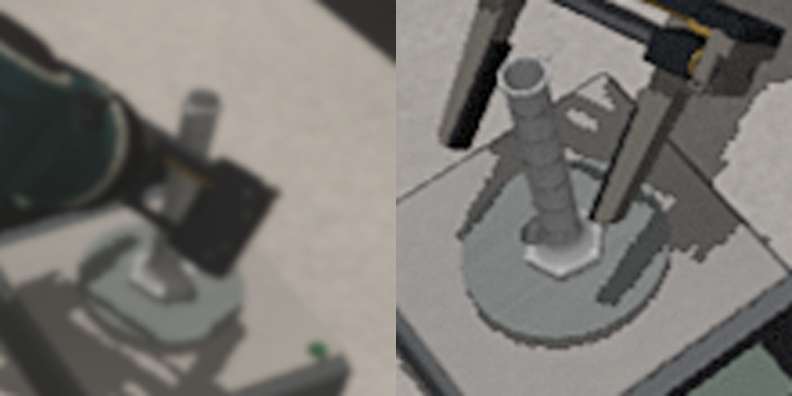

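View pics/w14.png

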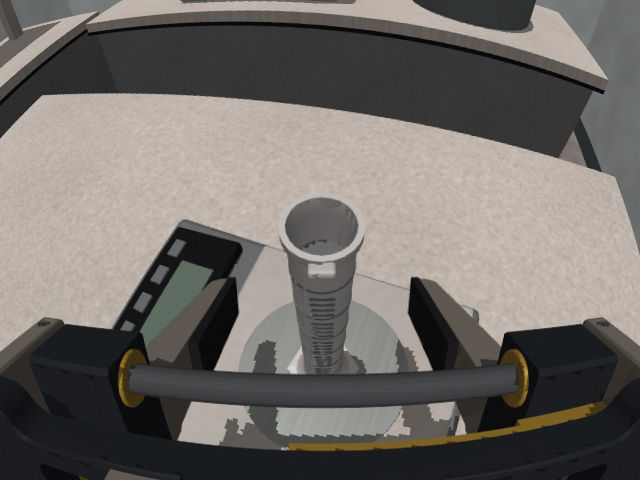

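Call:
arm_command --series "0 0 -0.01 0 0 0 0.09; 0 0 -0.02 0 0 0 0.09; 0 0 -0.025 0 0 0 0.09; 0 0 -0.03 0 0 0 0.09; 0 0 -0.03 0 0 0 0.09; 0 0 -0.03 0 0 0 0.09; 0 0 0 0 0 0 0.09; 0 0 0 0 0 0 0.09; 0 0 0 0 0 0 0.09; 0 0 0 0 0 0 0.09"

```text
time_s: 22.75
tcp_pos: [0.5685, 0.228, 0.2722]
eef_rot: [-128.7, 0.2, 14.2]
contact_force: [-0.1, 0.7, -0.7]
finger_gap: 0.0901
```

Call:
arm_command --series "0 0 0 0 0 0 0.09; 0 0 0 0 0 0 0.09; 0 0 0 0 0 0 0.09; 0 0 0 0 0 0 0.09; 0 0 0 0 0 0 0.09; 0 0 0 0 0 0 0.09; 0 0 0 0 0 0 0.09; 0 0 0 0 0 0 0.09; 0 0 0 0 0 0 0.09; 0 0 0 0 0 0 0.09"

```text
time_s: 23.75
tcp_pos: [0.5697, 0.2269, 0.2728]
eef_rot: [-128.8, 0.1, 14.0]
contact_force: [-0.3, -0.1, 0.6]
finger_gap: 0.0902
```

```bash
python3 o.py; python3 - <<'E'
from h import *
th=np.linspace(0,2*np.pi,40); out=[]
for n,(u0,v0,sz) in dict(scene=(380,130,110),side=(180,270,110)).items():
    im=arm.grab_frame(n); cv2.imwrite(f"pics/{n}15.png",im); c=arm.calibration(n)
    cr=cv2.resize(im[v0:v0+sz,u0:u0+sz],None,fx=3.6,fy=3.6,interpolation=cv2.INTER_CUBIC)
    for r,z in((.06,.085),(.0225,.085),(.013,.25)):
        P=np.c_[.543+r*np.cos(th),.336+r*np.sin(th),0*th+z]; cv2.polylines(cr,[np.int32((proj(c,P)-[u0,v0]+.5)*3.6)],1,(0,0,255),1)
    out.append(cr)
cv2.imwrite("pics/c15.png",np.hstack(out))
E
```

```text
time_s 23.75
qpos [ 38.39  46.63 -62.03  95.79 -13.23  58.67   7.  ]
tcp_pos [0.5697 0.2269 0.2728]
eef_rot [-1.2878e+02  1.1000e-01  1.4020e+01]
contact_force [-0.29 -0.13  0.57]
torque [-0.72 -0.27 -0.04]
finger_gap 0.0902
```

View pics/c15.png

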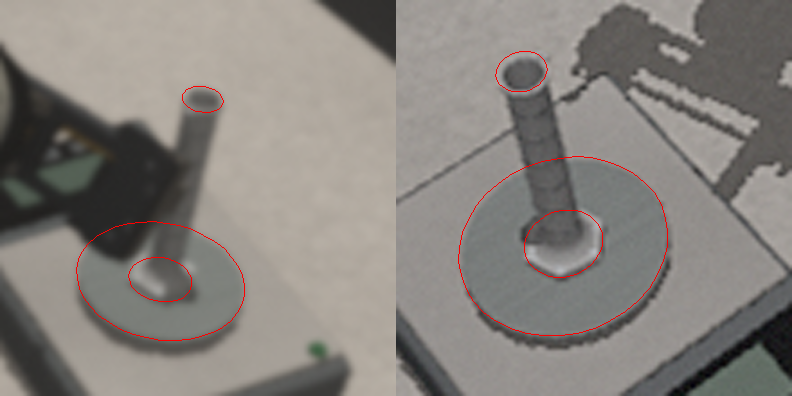

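View pics/side15.png

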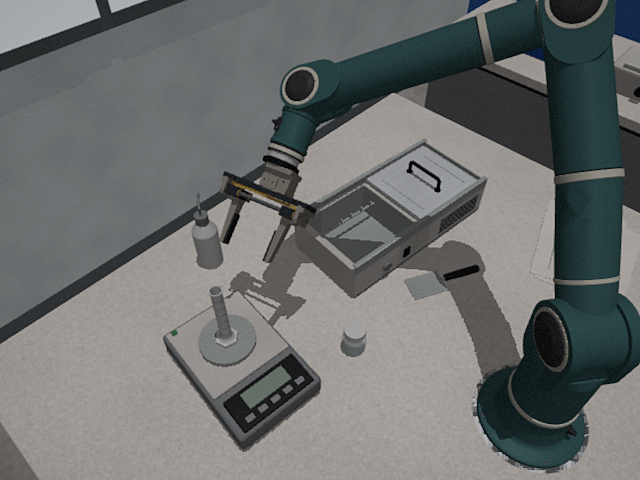

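Call:
arm_command --series "0 0 0 0 0 0 0.09; 0 0 0 0 0 0 0.09; 0 0 0 0 0 0 0.09; 0 0 0 0 0 0 0.09; 0 0 0 0 0 0 0.09; 0 0 0 0 0 0 0.09; 0 0 0 0 0 0 0.09; 0 0 0 0 0 0 0.09"

```text
time_s: 24.65
tcp_pos: [0.5697, 0.227, 0.2728]
eef_rot: [-128.8, 0.1, 14.0]
contact_force: [-0.4, 0.3, 0.5]
finger_gap: 0.0903
```

```bash
python3 - <<'E'
from h import *
a=cv2.imread("pics/side15.png")[275:360,195:265].astype(int); b=arm.grab_frame("side")[275:360,195:265].astype(int)
print(np.abs(a-b).mean(),(np.abs(a-b).max(2)>25).sum())
print(arm.job_done())
E
```

```text
1.5844257703081233 0
the job is handed in; nothing more can be done
None
```

The job is done and handed in at about 24.7 s; the hand-in gave no verdict.

**Hatch:** I lifted it out of the recess by its handle, slid it along the channels and let go. The wrist camera put it about 225 mm along from its seat, at least 200 mm being needed. It looked flat on the deck in the last side view.

**Cylinder:** I took it out of the well, turned it upright and lowered it onto the pan. The highest force I read was about 7 N at the wrist. I let go and backed the gripper about 145 mm away.

**Last checks:**
- **Position:** the foot and rim outlines matched an upright cylinder at the pan's centre in both fixed cameras, to a few millimetres.
- **Stillness:** two side pictures about 0.9 s apart showed no change at the cylinder. They were taken roughly 2.5 to 3 s after release.
- **Other objects:** the bottle, jar and spatula look undisturbed in the last side picture; I did not measure them again.

**Disagreement:** before placing, the wrist camera showed the rim about 3 mm from where I predicted it, while the scene and side cameras agreed with the prediction. I trusted those two.

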